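Draw the gnocchi board out from under the stacked jars

TASK

Draw the ridged gnocchi board out from under the two stacked glass jars by pressing gently on its bare end (never harder than 20 N) and sliding it along its channel, without touching the jars yourself and leaving them stacked and upright on their stand. When it is quite clear of the jars, pick it up and lay it flat between the lips of the ledge in front of the pasta roller. Leave the other things on the table where they are.

Things in the scene. Friction and masses are not known exactly. Their poses are not given: they have to be found in the camera images.
- stand_zero (a point): Jar stand, fixed beech slab 365 x 170 mm, top 12 mm above the table. The point lies midway along its channel, on the centre line, 18 mm above the table; z up, +x to its closed back, so draw towards -x. Side strips 10 mm high, 16 wide, x = -104 to 104 mm, inner faces at y = +-33; a cross strip shuts the back. Beyond, to x = -240, the plain slab is warped: it rises, by 3 to 6 mm at its end.
- bar (a point): Middle of the stand's fixed steel gallery bar, 8 mm thick, which crosses above the channel at x = -9 mm from the stand's point, on posts at y = +-70 mm; underside 36, top 44 mm above the table. It holds back the jars (which start up to 15 mm behind it) while the board slides out beneath it. Axes as the stand's.
- board_center (a point): Gnocchi board, loose: plain beech bar, 200 (x) x 60 (y) x 12 mm, 0.16 kg, alike both ways round; the point is its centre. It starts in the channel, centred on the stand's point, its top 2 mm above the side strips: its sides cannot be gripped there. Clear of the jars once drawn out 108 mm; the part then past the strips can be gripped across its 60 mm width.
- bare_end (a point): Place to press: top of the board on its centre line, 22 mm from its front end (x = -78, z = +6 mm from its centre); moves with the board. The ridged front part (x = -100 to -12), clear of the jars, is raw wood and grips fingertips well (friction about 0.8 to 1.2); the rest is waxed (0.17 to 0.27 on stand and jars). About 4 to 9 N of press drags it. Rigid; under the jars it stands at most 20 N.
- jar_lo_center (a point): Lower stacked jar: squat, glass with steel lid, 84 mm across, 75 mm tall, 0.2 to 0.5 kg; the point is its centre. It stands on the board's back half behind the gallery bar; when the board is gone it rests 2 mm lower on the side strips.
- jar_hi_center (a point): Upper stacked jar: same kind and size as the lower, standing loose on it; the point is its centre. The stack's top is 174 mm above the table.
- ledge (a point): Catch ledge before the pasta roller, fixed: centre of its top face, 8 mm above the table; x its long way (+x to the roller), z up. 216 x 100 mm. Lips 6 mm high frame a pocket 208 x 72 mm for the board: along both ends, and at the sides only at |x| = 68 to 104 mm, leaving finger room in the middle. The roller, 150 mm tall, 210 wide, begins 118 mm from the point towards +x.
- bowl: Stainless mixing bowl, 170 mm across, 75 mm high; origin under its centre. Bystander.
- pin: Green plastic rolling pin lying on the table, 350 mm long, 44 mm thick; origin under its middle. Bystander.
- tall_jar: Tall glass jar, 80 mm across, 150 mm high; origin under its centre. Bystander.
- mate: Wooden mate cup, 64 mm across, 75 mm high; origin under its centre. Bystander.
- tin: Steel tin, 66 mm across, 70 mm high; origin under its centre. Bystander.
- spoon: Wooden spoon, 240 mm long, lying flat along its x; origin under its middle. Bystander.
- plate: Small white plate, 150 mm across; origin under its centre. Bystander.
Mind the look-alikes: they are no part of the job. There is more than one size of the part that bears board_center; the job needs the smaller.

How it is judged:
By the outcome, as a careful person would: the job done as asked, in the order asked, and still so for the second after the job is handed in, with the robot touching nothing.
It also fails if it takes over 72 s, if anything falls off the work surface, if the arm or the gripper's body presses on something with over 40 N, if the wrist force passes 120 N, or if a joint passes its speed limit or range.

ROBOT

A 7-joint arm with a two-finger parallel gripper is mounted at the origin on the work surface. World frame = base frame: x ahead of the robot, y to its left, z up, the work surface at z = 0. Lengths are in m, angles in degrees, forces in N, time in s.
With the tool pointing down it reaches from about 0.35 to 0.9 m from the base axis. Payload 8.1 kg.
Tool frame: the origin (TCP) lies midway between the tips of the shut fingers; the grasp point (between the pads) lies 19 mm behind it (env.grasp_offset is the z of the grasp point in the tool frame, in m); z points along the fingers, y is the line along which they close (so a half turn about z gives the same grasp; the last joint's range is limited). The gripper opens to 92 mm and grips with 3 to 60 N. Pads are 19 mm wide; open, the fingers measure 130 mm over their backs; the gripper's body (75 mm by 190 mm) begins 47 mm behind the grasp point.
Start: joints at [67.46, 24.895, 1.432, 90.138, -0.665, 64.973, -4.303], TCP at [0.179, -0.599, 0.196] pointing down, gripper open.
Joint ranges: [-149.89, 149.89], [-25.12, 119.58], [-72.63, 75.52], [4.76, 147.25], [-75.54, 255.54], [6.69, 114.76], [-157.13, 157.13]. Speed limits (degrees/s): [127.2, 127.2, 172.46, 172.46, 180, 180, 180].

INTERFACE

Orientations are given as [roll, pitch, yaw] about the fixed x, y, z axes, in that order (R = Rz(yaw) Ry(pitch) Rx(roll)).
In Python, from plant import env gives the robot as it stands. The module is installed in compiled form; this text tells all that it offers.
- The arm moves only by the tool drive_tool, never from a script. Its argument "moves" is one flat list of numbers, 6 for each row, row after row: the shift along the tool's x, y, z scaled (see below), then the turn, a rotation vector about the tool's x, y, z scaled (see below). A call has 1 to 10 rows; each row is the pose to reach, as a shift and turn from the pose commanded when the call began, along the tool's axes at that moment, turning the shorter way round; what a row does not reach only later rows make up. The controller multiplies each number of a shift by 8 cm and each number of a turn by 180 degrees. A row lasts 1/8 s, in which the tool goes at most 62.5 mm and 10.7 degrees, less where a joint would pass 70% of its speed; a pose out of reach is approached as far as the arm can. A call with a number of a shift or a turn outside -1 to 1 is refused whole. A call with a gripper value outside its range is refused whole. "hand" is the opening, from 0 (shut) to 1 (fully open), set as the call begins (left out, the last holds). The fingers move at their own pace and stop on an object; "newtons" is the grip in N (left out, the last holds). Time passes only in rows, so rows that repeat a pose let the fingers close. It gives the time, the measured TCP pose, the force, the opening and the grip force at its end, in the units of the state.
- env.get_state(): the state, without advancing time (a new reading comes with each control period).
- env.read_camera(name): name is "side" or "top" or "wrist"; returns a dict with "frame" (400x640x3 uint8, blue, green, red), "depth" (400x640 float32, m along the optical axis (not along the pixel's ray), 0 where there is no reading), "camera_matrix" (3x3 intrinsics, pixels), "T" (4x4, takes a point from camera to world coordinates). Camera axes: x right, y up, looking along -z (the intrinsics and any distortion apply to the point x, -y, -z); pixel columns grow to the right and rows downward; lengths in m; the calibration is good to about 2 mm. A picture is of the moment at which its call begins.
- env.hand_in(): hands the job in; it is judged then, once.
The state is a dict: "time_s": time; "joint_positions": joint angles; "dq": joint speeds; "effort": joint torques, N m; "tcp_pos": TCP position; "tool_rot": TCP orientation; "wrist_force": force on the tool from outside, world axes, zero at the start; "torque": the same for the moment, N m; "finger_gap": finger opening in m; "grasp_force": force on a finger pad.
Only numpy, scipy, OpenCV 4.12 (cv2) and the standard library are available. Lean on these libraries where they do the work, as an engineer would, in place of code of your own. Each camera call takes 0.05 s, during which the arm holds its last target. There are 200 camera calls.

## Working session

There is one attempt and no reset: what is moved stays moved. The work goes in short steps, Python scripts to look and compute and a tool call to move; the robot and the scene stay as the last step left them, time stands still between calls to the robot, and variables do not carry over. Pictures are saved under pics/ and viewed, at most 10 in all, crops included, and the job is handed in when it is done.

Besides the shell and the picture viewer there is one more tool, called as a command line: name --argument value ..., lists and objects as JSON in quotes. drive_tool: Moves the arm, as the interface text tells. Shifts and turns lie within -1 to 1; 1 stands for 8 cm of shift or 180 degrees of turn. Its arguments: {"type":"object","properties":{"moves":{"type":"array"},"hand":{"type":"number"},"newtons":{"type":"number"}},"required":["moves"]}

```bash
mkdir -p pics; python3 - <<'E'
from plant import env
import cv2,numpy as np
for n in ["top","side"]:
    d=env.read_camera(n); cv2.imwrite(f"pics/{n}0.png",d["frame"]); np.savez(f"{n}0.npz",**d)
    print(n,d["camera_matrix"].round(1).tolist(),d["T"].round(3).tolist(),[k for k in d])
print(env.get_state(), env.grasp_offset)
E
```

```text
top [[467.2, 0.0, 318.1], [0.0, 467.2, 203.3], [0.0, 0.0, 1.0]] [[0.022, 0.974, -0.225, 0.188], [-1.0, 0.022, -0.003, -0.035], [0.002, 0.225, 0.974, 1.577], [0.0, 0.0, 0.0, 1.0]] ['frame', 'depth', 'camera_matrix', 'T']
side [[506.6, 0.0, 313.9], [0.0, 506.6, 199.7], [0.0, 0.0, 1.0]] [[-0.259, -0.741, 0.62, 1.613], [0.966, -0.207, 0.156, 0.211], [0.013, 0.639, 0.769, 1.468], [0.0, 0.0, 0.0, 1.0]] ['frame', 'depth', 'camera_matrix', 'T']
{'time_s': 0.1, 'joint_positions': array([67.45781975, 24.9334067 ,  1.43103811, 90.18320555, -0.66440358,
       64.9748359 , -4.30360582]), 'dq': array([ 0.07406906, -0.0366831 , -0.00210999, -0.1665636 , -0.05743613,
        0.00846434,  0.03959329]), 'effort': array([ 4.59757081e-03, -6.69125748e+01,  9.89601351e-01, -3.15143287e+01,
       -6.02474366e-02,  3.75128200e-02,  3.40740530e-05]), 'tcp_pos': array([ 0.17901687, -0.59828417,  0.19551787]), 'tool_rot': array([-1.79917226e+02,  7.83708342e-03,  1.66589308e+01]), 'wrist_force': array([ 0.38924676, -0.48674756, -0.83520475]), 'torque': array([-0.00312481,  0.0194785 ,  0.03860529]), 'grasp_force': 0.0, 'finger_gap': 0.09188585710152311} -0.0188
```

View pics/top0.png

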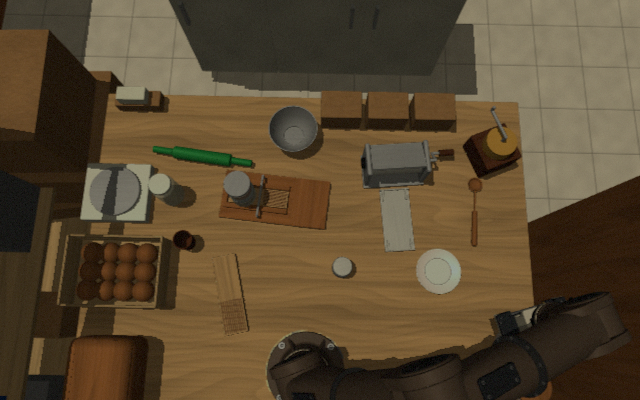

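View pics/side0.png

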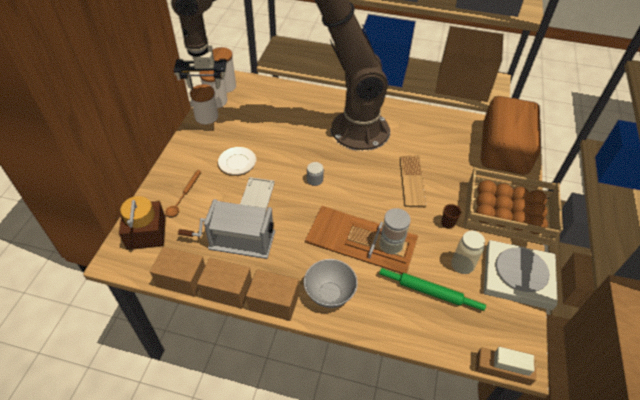

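The top view shows the stand at about (275,202) with its closed back and jars to the left (238,186), and its front end at (329,204). The ledge is at (397,220), with the roller at (396,165). The larger look-alike board is at (231,293). The side view agrees, with the jars at (394,230).

```bash
cat > h.py <<'E'
import numpy as np,cv2
from plant import env
def load(n):
    return dict(np.load(n+".npz"))
def grab(n,tag):
    d=env.read_camera(n); cv2.imwrite(f"pics/{tag}.png",d["frame"]); np.savez(f"{tag}.npz",**d); return d
def cast(d,px,z):
    K,T=d["camera_matrix"],d["T"]; px=np.atleast_2d(np.asarray(px,float))
    r=np.c_[(px[:,0]-K[0,2])/K[0,0],-(px[:,1]-K[1,2])/K[1,1],-np.ones(len(px))]@T[:3,:3].T
    s=(z-T[2,3])/r[:,2]; return T[:3,3]+r*s[:,None]
def proj(d,P):
    K,T=d["camera_matrix"],d["T"]; c=(np.atleast_2d(P)-T[:3,3])@T[:3,:3]
    return np.c_[K[0,0]*c[:,0]/-c[:,2]+K[0,2],K[1,1]*-c[:,1]/-c[:,2]+K[1,2]]
def mask_rect(d,lo,hi,roi,z):
    x0,y0,x1,y1=roi; m=np.zeros(d["frame"].shape[:2],np.uint8)
    hsv=cv2.cvtColor(d["frame"],cv2.COLOR_BGR2HSV)
    m[y0:y1,x0:x1]=cv2.inRange(hsv,lo,hi)[y0:y1,x0:x1]
    c=max(cv2.findContours(m,cv2.RETR_EXTERNAL,cv2.CHAIN_APPROX_NONE)[0],key=cv2.contourArea)
    P=cast(d,c[:,0,:],z)[:,:2]
    return cv2.minAreaRect((P*1000).astype(np.float32)),m
E
python3 - <<'E'
from h import *
d=load("top0"); hsv=cv2.cvtColor(d["frame"],cv2.COLOR_BGR2HSV)
for p in [(310,205),(310,190),(300,215),(340,230),(210,220),(270,200),(397,210),(397,235),(420,220),(240,187),(262,195),(230,205)]:
    print(p,hsv[p[1],p[0]],cast(d,p,0.012).round(3)[0], round(float(d["depth"][p[1],p[0]]),3))
a=cv2.resize(d["frame"][165:240,210:340],None,fx=6,fy=6,interpolation=cv2.INTER_CUBIC)
cv2.imwrite("pics/crop.png",a)
E
```

```text
(310, 205) [ 14 190  98] [ 0.542 -0.002  0.012] 1.606
(310, 190) [ 14 179 100] [ 0.595 -0.001  0.012] 1.612
(300, 215) [ 15 194 100] [0.506 0.031 0.012] 1.591
(340, 230) [ 18 143 116] [ 0.457 -0.106  0.012] 1.6
(210, 220) [ 18 141 119] [0.482 0.337 0.012] 1.609
(270, 200) [ 15 148 114] [0.557 0.136 0.012] 1.604
(397, 210) [ 23  49 130] [ 0.531 -0.301  0.012] 1.606
(397, 235) [ 24  47 129] [ 0.444 -0.3    0.012] 1.587
(420, 220) [ 18 142 122] [ 0.498 -0.379  0.012] 1.609
(240, 187) [ 24  34 111] [0.6   0.242 0.012] 1.45
(262, 195) [ 17 145  58] [0.574 0.164 0.012] 1.599
(230, 205) [ 14 182 101] [0.536 0.272 0.012] 1.599
```

View pics/crop.png

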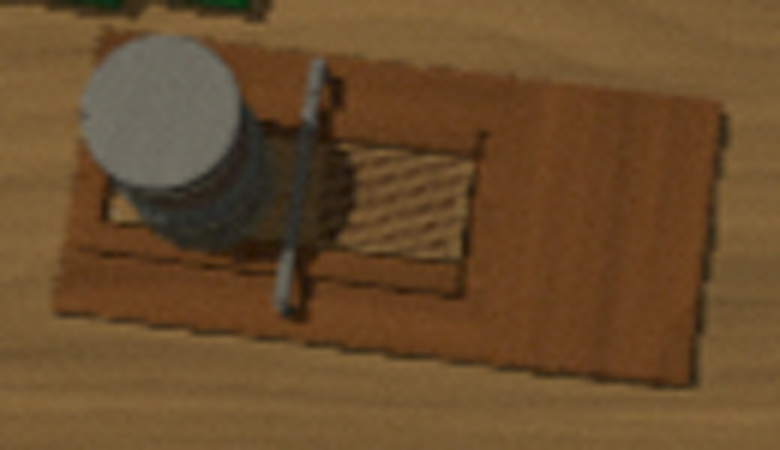

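The crop shows the stand's corners at about (723,103), (693,385) and (55,312). The board's front end is the edge (475,157)-(462,262), and the bar runs from (318,65) to (283,310).

```bash
python3 - <<'E'
from h import *
d=load("top0")
def c2p(q): return np.array(q)/6+[210,165]-0.42
cor=cast(d,c2p([(723,103),(693,385),(55,312)]),0.012)
cor[:2]=cast(d,c2p([(723,103),(693,385)]),0.015)
print("corners",cor.round(4).tolist(), [np.linalg.norm(cor[i]-cor[i+1]).round(4) for i in (0,1)])
# long-edge direction: fit via mask lines
front=(cor[0]+cor[1])/2
ex=cor[2]-cor[1]; ex[2]=0; ex/=np.linalg.norm(ex); print("yaw",np.degrees(np.arctan2(ex[1],ex[0])))
print("stand pt from front",front+ex*0.240)
# board end
be=cast(d,c2p([(475,157),(462,262)]),0.024); bm=be.mean(0)
print("board end",bm, np.linalg.norm(be[0]-be[1]),"stand pt",bm+ex*0.1)
bar=cast(d,c2p([(320,62),(283,310)]),0.044);print("bar",bar.mean(0),np.linalg.norm(bar[0]-bar[1]),"stand pt",bar.mean(0)+ex*.009)
r,m=mask_rect(d,(0,165,50),(16,255,140),(205,160,345,245),0.012); print("stand mask",r)
r,m=mask_rect(d,(0,0,90),(40,90,255),(370,190,425,262),0.014); print("ledge",r, [cast(d,p,0.014)[0].round(3) for p in []])
s=load("side0")
r,m2=mask_rect(s,(0,0,90),(40,90,255),(235,172,280,212),0.014); print("ledge side",r)
r,m2=mask_rect(s,(0,165,50),(16,255,160),(295,195,425,280),0.012); print("stand side",r)
a=cv2.resize(d["frame"][130:265,350:440],None,fx=4,fy=4,interpolation=cv2.INTER_CUBIC)
b=cv2.resize(s["frame"][195:285,295:430],None,fx=4,fy=4,interpolation=cv2.INTER_CUBIC)
o=np.zeros((540,790,3),np.uint8); o[:540,:360]=a; b=b[:, :430]; o[:360,360:790]=b
cv2.imwrite("pics/crop2.png",o)
E
```

```text
corners [[0.6255, -0.07, 0.015], [0.46, -0.0558, 0.015], [0.4945, 0.3078, 0.012]] [np.float64(0.1662), np.float64(0.3652)]
yaw 84.582204602191
stand pt from front [0.56541526 0.1760354  0.015     ]
board end [0.55695979 0.07404852 0.024     ] 0.061826537261500086 stand pt [0.56640155 0.17360179 0.024     ]
bar [0.56429215 0.16709444 0.044     ] 0.14487748077068346 stand pt [0.56514191 0.17605423 0.044     ]
stand mask ((560.3802490234375, 119.53115844726562), (365.9339294433594, 170.53269958496094), 84.5007095336914)
ledge ((497.8164367675781, -298.2571105957031), (212.91856384277344, 100.8409652709961), 4.940486431121826) []
ledge side ((472.02783203125, -307.39581298828125), (168.87969970703125, 134.967529296875), 14.501265525817871)
stand side ((632.4528198242188, 219.56240844726562), (152.01544189453125, 56.129940032958984), 84.1500473022461)
```

View pics/crop2.png

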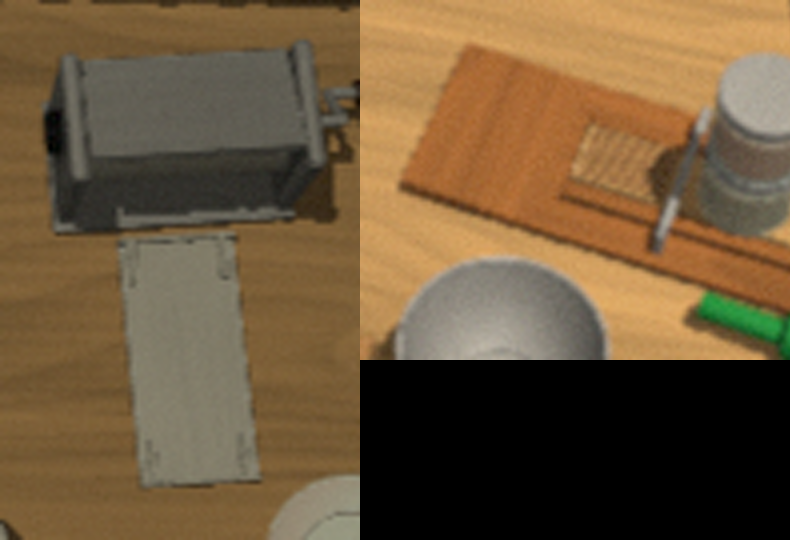

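Fits so far: the stand point is about (0.566, 0.176) at yaw 84.5°, and the ledge is about (0.498, -0.298) at yaw 5°. The stand's near end is plain, with clear space around the bare end. The ledge's lips are at its four corners. First move is towards the bare end, fingers shut.

drive_tool --moves '[0.4,-0.4,0,0,0,0,0.8,-0.8,0,0,0,0,1,-1,0,0,0,0]' --hand 0 --newtons 20

```text
time_s: 0.48
tcp_pos: [0.2343, -0.4967, 0.1959]
tool_rot: [-179.9, -0.0, 16.8]
wrist_force: [0.4, -1.1, -0.0]
finger_gap: 0.0666
grasp_force: 0.0
```

drive_tool --moves '[0.5,-0.5,0,0,0,0,1,-1,0,0,0,0]'

```text
time_s: 0.72
tcp_pos: [0.287, -0.3981, 0.1959]
tool_rot: [-180.0, 0.0, 16.6]
wrist_force: [1.2, 0.4, -0.3]
finger_gap: 0.0464
grasp_force: 0.0
```

drive_tool --moves '[0.5,-0.5,0,0,0,0,1,-1,0,0,0,0]'

```text
time_s: 0.98
tcp_pos: [0.3408, -0.2983, 0.1961]
tool_rot: [180.0, 0.0, 16.6]
wrist_force: [1.1, -0.0, 1.2]
finger_gap: 0.0263
grasp_force: 0.0
```

drive_tool --moves '[0.5,-0.5,0,0,0,0,1,-1,0,0,0,0]'

```text
time_s: 1.23
tcp_pos: [0.3945, -0.1988, 0.1962]
tool_rot: [180.0, 0.0, 16.6]
wrist_force: [0.8, -0.2, 0.4]
finger_gap: 0.0065
grasp_force: 0.0
```

drive_tool --moves '[0.5,-0.5,0,0,0,0,1,-1,0,0,0,0]'

```text
time_s: 1.48
tcp_pos: [0.4482, -0.0993, 0.1962]
tool_rot: [180.0, 0.0, 16.6]
wrist_force: [1.0, -0.5, 0.1]
finger_gap: 0.0005
grasp_force: 0.0
```

drive_tool --moves '[0.5,-0.5,0,0,0,0,1,-1,0,0,0,0]'

```text
time_s: 1.72
tcp_pos: [0.5019, 0.0002, 0.1961]
tool_rot: [180.0, 0.0, 16.6]
wrist_force: [1.6, 0.1, 0.2]
finger_gap: 0.0004
grasp_force: 0.0
```

drive_tool --moves '[0.2,-0.2,0,0,0,-0.05,0.4,-0.4,0,0,0,-0.1,0.6,-0.6,0,0,0,-0.15,0.8,-0.8,0,0,0,-0.2,1,-1,0,0,0,-0.25,1,-1,0,0,0,-0.3,1,-1,0,0,0,-0.35,1,-1,0,0,0,-0.377,1,-1,0,0,0,-0.377]'

```text
time_s: 2.85
tcp_pos: [0.5549, 0.098, 0.1958]
tool_rot: [-180.0, 0.0, 84.5]
wrist_force: [-0.7, -0.8, 0.4]
finger_gap: 0.0003
grasp_force: 0.0
```

```bash
python3 - <<'E'
from h import *
d=grab("wrist","wrist1"); s=env.get_state(); print({k:np.round(s[k],4) for k in s})
print(d["T"].round(3).tolist(),d["camera_matrix"][0].round(1))
E
```

```text
{'time_s': np.float64(2.9), 'joint_positions': array([ 11.0621,  23.664 , -36.5149,  96.5945,  15.2857,  64.844 ,
       -35.3241]), 'dq': array([-0.3721, -0.2735,  0.3068, -0.0705, -0.1357, -0.1557, -0.6015]), 'effort': array([ 1.3210e-01, -5.8203e+01, -7.9209e+00, -3.0351e+01, -2.7500e-02,
        3.2000e-03,  3.5080e-01]), 'tcp_pos': array([0.555 , 0.0981, 0.1959]), 'tool_rot': array([-1.799624e+02,  7.100000e-03,  8.439110e+01]), 'wrist_force': array([ 0.4367, -0.4724,  0.5306]), 'torque': array([-0.009 , -0.0624, -0.015 ]), 'grasp_force': np.float64(0.0), 'finger_gap': np.float64(0.0004)}
[[0.995, 0.091, 0.029, 0.562], [-0.096, 0.953, 0.288, 0.175], [-0.001, -0.289, 0.957, 0.384], [0.0, 0.0, 0.0, 1.0]] [294.4   0.  318.6]
```

View pics/wrist1.png

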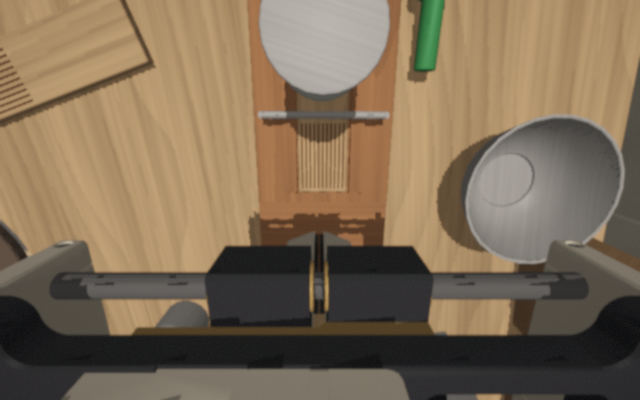

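The wrist view shows the ridged board between columns 298 and 348, with its front edge at row 192. The bar is at row 115 and the jars are above it at (325,40). Next I'll cast the board edge and corners.

```bash
python3 - <<'E'
from h import *
d=load("wrist1")
g=cv2.cvtColor(d["frame"],cv2.COLOR_BGR2HSV)
print("col320 sat",g[184:200,320,1],"row175 sat L",g[175,292:304,1],"R",g[175,342:356,1])
P=cast(d,[(298,192),(349,192),(298,150),(348,150),(323,192)],0.024);print(P.round(4).tolist())
print("yaw",np.degrees(np.arctan2(*(P[2]+P[3]-P[0]-P[1])[[1,0]])))
b=cast(d,[(262,116),(388,116)],0.044);print("bar",b.round(4).tolist(),b.mean(0))
print("stand front corners?",cast(d,[(258,205),(386,205)],0.014).round(4).tolist())
E
```

```text
col320 sat [103 106 103 102 101  99 104 117 131 138 139 136 137 139 138 136] row175 sat L [137 137 136 139 136 133 121 108 105 110 113 107] R [113 109 102 106 118 134 140 140 141 137 137 137 137 137]
[[0.5257, 0.0784, 0.024], [0.5902, 0.0722, 0.024], [0.5319, 0.1311, 0.024], [0.5925, 0.1253, 0.024], [0.5573, 0.0754, 0.024]]
yaw 85.43056283891785
bar [[0.498, 0.1748, 0.044], [0.6376, 0.1613, 0.044]] [0.56781033 0.16805115 0.044     ]
stand front corners? [[0.47, 0.063, 0.014], [0.6385, 0.0469, 0.014]]
```

drive_tool --moves '[0,0.03,0.35,0,0,0,0,0.056,0.7,0,0,0,0,0.056,1,0,0,0]'

```text
time_s: 3.28
tcp_pos: [0.5595, 0.0976, 0.1151]
tool_rot: [-180.0, 0.0, 84.4]
wrist_force: [0.5, 0.4, -0.2]
finger_gap: 0.0002
grasp_force: 0.0
```

drive_tool --moves '[0,0,0.35,0,0,0,0,0,0.7,0,0,0,0,0,0.9,0,0,0,0,0,0.98,0,0,0,0,0,0.98,0,0,0]'

```text
time_s: 3.9
tcp_pos: [0.5598, 0.0979, 0.0381]
tool_rot: [180.0, -0.0, 84.5]
wrist_force: [0.3, -0.8, 0.9]
finger_gap: 0.0001
grasp_force: 0.0
```

drive_tool --moves '[0,0,0.06,0,0,0,0,0,0.12,0,0,0,0,0,0.12,0,0,0]'

```text
time_s: 4.28
tcp_pos: [0.5595, 0.0976, 0.028]
tool_rot: [-180.0, 0.0, 84.5]
wrist_force: [-0.2, -0.8, 1.6]
finger_gap: 0.0002
grasp_force: 0.0
```

drive_tool --moves '[0,0,0.0125,0,0,0,0,0,0.025,0,0,0,0,0,0.025,0,0,0]'

```text
time_s: 4.65
tcp_pos: [0.5596, 0.0978, 0.0262]
tool_rot: [-180.0, 0.0, 84.5]
wrist_force: [0.1, 0.6, 0.6]
finger_gap: 0.0009
grasp_force: 0.0
```

drive_tool --moves '[0,0,0.0125,0,0,0,0,0,0.0125,0,0,0]'

```text
time_s: 4.9
tcp_pos: [0.5596, 0.0978, 0.0251]
tool_rot: [-180.0, 0.0, 84.5]
wrist_force: [0.2, -0.7, 0.3]
finger_gap: 0.0004
grasp_force: 0.0
```

drive_tool --moves '[0,0,0.0065,0,0,0,0,0,0.0125,0,0,0]'

```text
time_s: 5.15
tcp_pos: [0.5596, 0.0978, 0.0242]
tool_rot: [180.0, 0.0, 84.5]
wrist_force: [-0.4, 0.1, -0.5]
finger_gap: 0.0002
grasp_force: 0.0
```

drive_tool --moves '[0,0,0.006,0,0,0,0,0,0.006,0,0,0]'

```text
time_s: 5.4
tcp_pos: [0.5596, 0.0978, 0.0237]
tool_rot: [-180.0, 0.0, 84.5]
wrist_force: [0.7, 1.0, -0.0]
finger_gap: 0.0003
grasp_force: 0.0
```

drive_tool --moves '[0,0,0.004,0,0,0,0,0,0.004,0,0,0]'

```text
time_s: 5.65
tcp_pos: [0.5596, 0.0978, 0.0234]
tool_rot: [-180.0, 0.0, 84.5]
wrist_force: [-0.8, -1.3, -0.7]
finger_gap: 0.0006
grasp_force: 0.0
```

drive_tool --moves '[0,0,0.004,0,0,0,0,0,0.004,0,0,0]'

```text
time_s: 5.9
tcp_pos: [0.5596, 0.0978, 0.0231]
tool_rot: [-180.0, 0.0, 84.5]
wrist_force: [-0.3, -0.7, 0.3]
finger_gap: 0.0005
grasp_force: 0.0
```

drive_tool --moves '[0,0,0.004,0,0,0,0,0,0.004,0,0,0]'

```text
time_s: 6.15
tcp_pos: [0.5596, 0.0978, 0.0227]
tool_rot: [-180.0, 0.0, 84.5]
wrist_force: [0.3, 0.7, 1.2]
finger_gap: 0.0004
grasp_force: 0.0
```

drive_tool --moves '[0,0,0.004,0,0,0,0,0,0.004,0,0,0]'

```text
time_s: 6.4
tcp_pos: [0.5596, 0.0978, 0.0224]
tool_rot: [-180.0, 0.0, 84.5]
wrist_force: [0.2, -0.2, 0.1]
finger_gap: 0.0004
grasp_force: 0.0
```

drive_tool --moves '[0,0,0.004,0,0,0,0,0,0.004,0,0,0]'

```text
time_s: 6.65
tcp_pos: [0.5596, 0.0978, 0.0221]
tool_rot: [-180.0, 0.0, 84.5]
wrist_force: [0.4, -1.1, 1.2]
finger_gap: 0.0006
grasp_force: 0.0
```

drive_tool --moves '[0,0,0.004,0,0,0,0,0,0.004,0,0,0]'

```text
time_s: 6.9
tcp_pos: [0.5596, 0.0978, 0.0218]
tool_rot: [-180.0, 0.0, 84.5]
wrist_force: [0.2, 0.4, -0.3]
finger_gap: 0.0004
grasp_force: 0.0
```

drive_tool --moves '[0,0,0.004,0,0,0,0,0,0.004,0,0,0]'

```text
time_s: 7.15
tcp_pos: [0.5596, 0.0978, 0.0215]
tool_rot: [-180.0, 0.0, 84.5]
wrist_force: [0.6, 0.1, 0.2]
finger_gap: 0.0004
grasp_force: 0.0
```

```bash
python3 - <<'E'
from h import *
d=grab("side","side2"); p=proj(d,[0.5596,0.0978,0.022])[0].astype(int); print(p, env.get_state()["wrist_force"])
x,y=p; cv2.imwrite("pics/s2c.png",cv2.resize(d["frame"][y-50:y+40,x-60:x+70],None,fx=6,fy=6,interpolation=cv2.INTER_CUBIC))
E
```

```text
[355 234] [-1.18976824 -0.6885639   0.44087237]
```

View pics/s2c.png

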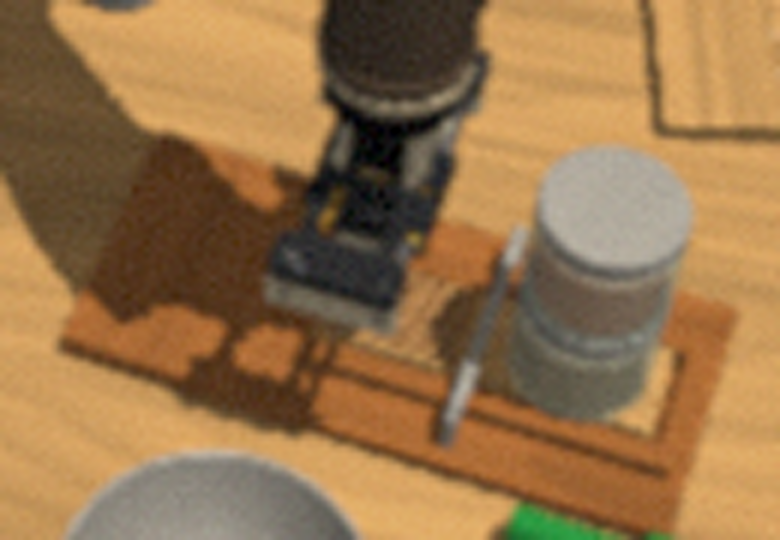

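The crop shows the gripper over the board's bare end, at about (350,300), well short of the bar and jars. The tips are hidden, and contact has not been felt yet, so I'll keep lowering in 0.3 mm steps.

drive_tool --moves '[0,0,0.004,0,0,0,0,0,0.004,0,0,0]'

```text
time_s: 7.45
tcp_pos: [0.5596, 0.0978, 0.0211]
tool_rot: [-180.0, 0.0, 84.5]
wrist_force: [-0.3, 0.4, -0.2]
finger_gap: 0.0006
grasp_force: 0.0
```

drive_tool --moves '[0,0,0.004,0,0,0,0,0,0.004,0,0,0]'

```text
time_s: 7.7
tcp_pos: [0.5596, 0.0978, 0.0208]
tool_rot: [-180.0, 0.0, 84.5]
wrist_force: [-0.5, 0.8, -0.6]
finger_gap: 0.0006
grasp_force: 0.0
```

drive_tool --moves '[0,0,0.004,0,0,0,0,0,0.004,0,0,0]'

```text
time_s: 7.95
tcp_pos: [0.5596, 0.0978, 0.0205]
tool_rot: [-180.0, 0.0, 84.5]
wrist_force: [-0.3, 0.6, 0.1]
finger_gap: 0.0004
grasp_force: 0.0
```

drive_tool --moves '[0,0,0.004,0,0,0,0,0,0.004,0,0,0]'

```text
time_s: 8.2
tcp_pos: [0.5596, 0.0978, 0.0202]
tool_rot: [-180.0, 0.0, 84.5]
wrist_force: [-0.3, 0.8, -0.5]
finger_gap: 0.0003
grasp_force: 0.0
```

drive_tool --moves '[0,0,0.004,0,0,0,0,0,0.004,0,0,0]'

```text
time_s: 8.45
tcp_pos: [0.5596, 0.0978, 0.0199]
tool_rot: [-180.0, 0.0, 84.5]
wrist_force: [0.4, -0.7, -0.1]
finger_gap: 0.0008
grasp_force: 0.0
```

```bash
python3 - <<'E'
from h import *
d=grab("wrist","wrist2"); s=env.get_state(); print(s["wrist_force"],s["effort"].round(2),s["tcp_pos"])
print(proj(d,[[0.5596,0.0978,0.0205],[0.5577,0.0755,0.024],[0.56,0.12,.024]]))
print(d["depth"][180:330:10,318].round(3))
cv2.imwrite("pics/w2c.png",cv2.resize(d["frame"][130:330,220:420],None,fx=3,fy=3,interpolation=cv2.INTER_CUBIC))
E
```

```text
[-0.17218853  0.02908479 -0.36014595] [-0.000e+00 -6.654e+01 -9.190e+00 -2.233e+01 -5.000e-02 -3.000e-02
 -0.000e+00] [0.55963151 0.09779651 0.01989849]
[[319.74828241 227.67717701]
 [320.05736911 259.4117177 ]
 [317.18311239 198.26348115]]
[0.189 0.191 0.193 0.195 0.195 0.198 0.163 0.151 0.14  0.133 0.087 0.086
 0.131 0.131 0.231]
```

View pics/w2c.png

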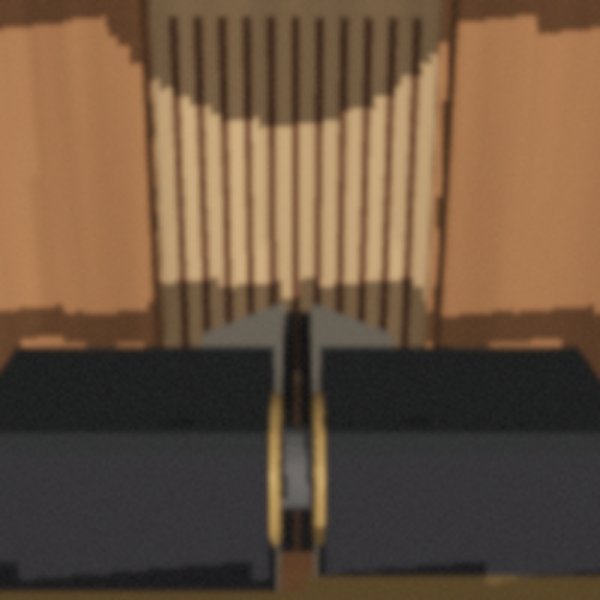

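The crop shows the fingertips' point at about (297,305), that is pixel (319,231), over the ridged board. There is no clear contact yet. I'll check the board's height from the wrist depth.

```bash
python3 - <<'E'
from h import *
for n in ("wrist1","wrist2"):
    d=load(n);K,T=d["camera_matrix"],d["T"]
    def z(u,v):
        s=np.median(d["depth"][v-1:v+2,u-1:u+2]);c=np.array([(u-K[0,2])/K[0,0]*s,-(v-K[1,2])/K[1,1]*s,-s,1]);return (T@c)[:3].round(4)
    for p in ([(310,160),(330,180),(275,160),(320,203),(150,100)] if n=="wrist1" else [(300,190),(310,210),(340,200),(240,180),(400,180),(319,229)]): print(n,p,z(*p))
E
```

```text
wrist1 (310, 160) [0.5451 0.1175 0.0236]
wrist1 (330, 180) [0.5675 0.09   0.0236]
wrist1 (275, 160) [0.5003 0.1199 0.012 ]
wrist1 (320, 203) [0.5518 0.0574 0.0121]
wrist1 (150, 100) [ 0.3542  0.207  -0.0006]
wrist2 (300, 190) [0.5495 0.1266 0.0241]
wrist2 (310, 210) [0.5545 0.1124 0.0241]
wrist2 (340, 200) [0.5748 0.1174 0.024 ]
wrist2 (240, 180) [0.5084 0.1345 0.0122]
wrist2 (400, 180) [0.6171 0.1241 0.0124]
wrist2 (319, 229) [0.5591 0.0984 0.0241]
```

drive_tool --moves '[0,0,0.004,0,0,0,0,0,0.004,0,0,0]'

```text
time_s: 8.75
tcp_pos: [0.5596, 0.0978, 0.0196]
tool_rot: [-180.0, 0.0, 84.5]
wrist_force: [0.2, -0.4, -0.5]
finger_gap: 0.0004
grasp_force: 0.0
```

drive_tool --moves '[0,0,0.004,0,0,0,0,0,0.004,0,0,0]'

```text
time_s: 9.0
tcp_pos: [0.5596, 0.0978, 0.0192]
tool_rot: [-180.0, 0.0, 84.5]
wrist_force: [0.0, 0.6, 0.4]
finger_gap: 0.0005
grasp_force: 0.0
```

drive_tool --moves '[0,0,0.004,0,0,0,0,0,0.004,0,0,0]'

```text
time_s: 9.25
tcp_pos: [0.5596, 0.0978, 0.0189]
tool_rot: [-180.0, 0.0, 84.5]
wrist_force: [-0.5, -0.3, -0.1]
finger_gap: 0.0002
grasp_force: 0.0
```

drive_tool --moves '[0,0,0.004,0,0,0,0,0,0.004,0,0,0]'

```text
time_s: 9.5
tcp_pos: [0.5596, 0.0978, 0.0186]
tool_rot: [180.0, -0.0, 84.5]
wrist_force: [-0.0, 0.0, 0.9]
finger_gap: 0.0002
grasp_force: 0.0
```

drive_tool --moves '[0,0,0.004,0,0,0,0,0,0.004,0,0,0]'

```text
time_s: 9.75
tcp_pos: [0.5596, 0.0978, 0.0183]
tool_rot: [-180.0, 0.0, 84.5]
wrist_force: [0.5, 0.3, -0.3]
finger_gap: 0.0001
grasp_force: 0.0
```

```bash
python3 - <<'E'
from h import *
d=grab("wrist","wrist3");K,T=d["camera_matrix"],d["T"]
v,u=np.mgrid[0:400,0:640]; s=d["depth"]
P=np.stack([(u-K[0,2])/K[0,0]*s,-(v-K[1,2])/K[1,1]*s,-s],-1)@T[:3,:3].T+T[:3,3]
for r in range(222,250,2): print(r,[(round(float(P[r,c,1]),3),round(float(P[r,c,2]),4)) for c in (292,305,312,325,332,345)])
f=s[200:330,240:400]; 
print(env.get_state()["wrist_force"])
E
```

```text
222 [(0.106, 0.0243), (0.105, 0.024), (0.104, 0.0232), (0.104, 0.0245), (0.103, 0.0244), (0.103, 0.0247)]
224 [(0.104, 0.0229), (0.104, 0.0251), (0.103, 0.0235), (0.102, 0.0242), (0.102, 0.0241), (0.101, 0.0244)]
226 [(0.103, 0.0245), (0.102, 0.0239), (0.102, 0.0246), (0.101, 0.0247), (0.101, 0.0246), (0.099, 0.0232)]
228 [(0.102, 0.0242), (0.101, 0.0246), (0.1, 0.0238), (0.1, 0.0253), (0.098, 0.023), (0.098, 0.0229)]
230 [(0.1, 0.0239), (0.099, 0.0233), (0.099, 0.025), (0.098, 0.0233), (0.098, 0.0249), (0.097, 0.0249)]
232 [(0.099, 0.0244), (0.098, 0.0237), (0.108, 0.0499), (0.108, 0.0504), (0.096, 0.0245), (0.095, 0.0243)]
234 [(0.097, 0.0233), (0.109, 0.0534), (0.108, 0.053), (0.108, 0.0539), (0.108, 0.0537), (0.094, 0.024)]
236 [(0.096, 0.0238), (0.109, 0.0561), (0.108, 0.0557), (0.108, 0.0559), (0.107, 0.056), (0.093, 0.0246)]
238 [(0.094, 0.0242), (0.109, 0.0588), (0.109, 0.0593), (0.108, 0.0582), (0.107, 0.0584), (0.091, 0.0245)]
240 [(0.109, 0.0609), (0.109, 0.0618), (0.108, 0.0608), (0.108, 0.061), (0.107, 0.0609), (0.106, 0.0601)]
242 [(0.11, 0.0647), (0.109, 0.0636), (0.108, 0.0636), (0.108, 0.0638), (0.107, 0.0635), (0.107, 0.0648)]
244 [(0.11, 0.0668), (0.109, 0.0661), (0.109, 0.0663), (0.108, 0.0669), (0.107, 0.0662), (0.107, 0.067)]
246 [(0.134, 0.1194), (0.134, 0.1202), (0.108, 0.0685), (0.108, 0.0686), (0.133, 0.1201), (0.133, 0.1207)]
248 [(0.134, 0.1222), (0.133, 0.1214), (0.109, 0.0712), (0.108, 0.0712), (0.133, 0.1216), (0.132, 0.1218)]
[ 0.06492699 -0.27901645 -0.09838884]
```

The wrist depth puts the lowest visible point of the finger faces at z of about 0.048, 24 mm above the board top (0.024), although the reported TCP is 0.018. The board height agrees between both wrist views, so I trust the camera. I'll lower further in small steps, checking the gap as I go.

drive_tool --moves '[0,0,0.015,0,0,0,0,0,0.03,0,0,0,0,0,0.045,0,0,0,0,0,0.06,0,0,0,0,0,0.06,0,0,0]'

```text
time_s: 10.42
tcp_pos: [0.5595, 0.0978, 0.0134]
tool_rot: [-180.0, 0.0, 84.5]
wrist_force: [0.6, 0.1, 0.1]
finger_gap: 0.0008
grasp_force: 0.0
```

```bash
cat >> h.py <<'E'
def cloud(d):
    K,T=d["camera_matrix"],d["T"]; v,u=np.mgrid[0:400,0:640]; s=d["depth"]
    return np.stack([(u-K[0,2])/K[0,0]*s,-(v-K[1,2])/K[1,1]*s,-s],-1)@T[:3,:3].T+T[:3,3]
E
python3 - <<'E'
from h import *
d=grab("wrist","wrist4");P=cloud(d)
for r in range(222,250,2): print(r,[(round(float(P[r,c,1]),3),round(float(P[r,c,2]),4)) for c in (292,312,325,345)])
s=env.get_state();print(s["wrist_force"],s["tcp_pos"])
E
```

```text
222 [(0.108, 0.0242), (0.106, 0.0235), (0.106, 0.0252), (0.104, 0.0238)]
224 [(0.106, 0.0234), (0.105, 0.0238), (0.104, 0.0238), (0.103, 0.0234)]
226 [(0.105, 0.0247), (0.104, 0.025), (0.103, 0.0243), (0.102, 0.0242)]
228 [(0.104, 0.0245), (0.102, 0.0235), (0.101, 0.0235), (0.1, 0.0242)]
230 [(0.102, 0.0229), (0.101, 0.024), (0.1, 0.0234), (0.098, 0.0233)]
232 [(0.101, 0.0238), (0.109, 0.046), (0.107, 0.0447), (0.097, 0.0242)]
234 [(0.099, 0.0243), (0.109, 0.0492), (0.107, 0.0475), (0.096, 0.0237)]
236 [(0.098, 0.0236), (0.109, 0.0518), (0.108, 0.0505), (0.094, 0.023)]
238 [(0.097, 0.0246), (0.109, 0.0539), (0.108, 0.0531), (0.093, 0.0244)]
240 [(0.11, 0.0568), (0.109, 0.0565), (0.108, 0.0569), (0.107, 0.0561)]
242 [(0.109, 0.0588), (0.108, 0.0589), (0.108, 0.0596), (0.107, 0.0591)]
244 [(0.11, 0.0622), (0.108, 0.0607), (0.108, 0.0615), (0.107, 0.0609)]
246 [(0.133, 0.1143), (0.109, 0.0638), (0.108, 0.0635), (0.132, 0.1153)]
248 [(0.134, 0.117), (0.109, 0.0665), (0.108, 0.0656), (0.132, 0.1166)]
[0.0886287  1.22753336 0.33905998] [0.55960456 0.09779228 0.01345156]
```

The tip now reads about 0.043, so it moved down as commanded and is still about 19 mm above the board. The reported TCP is about 29 mm lower than the real tips. I'll go down 15 mm, then by fine steps.

drive_tool --moves '[0,0,0.04,0,0,0,0,0,0.08,0,0,0,0,0,0.12,0,0,0,0,0,0.15,0,0,0,0,0,0.18,0,0,0,0,0,0.18,0,0,0]'

```text
time_s: 11.22
tcp_pos: [0.5595, 0.0978, -0.0011]
tool_rot: [-180.0, 0.0, 84.5]
wrist_force: [0.3, -0.6, -0.7]
finger_gap: 0.0005
grasp_force: 0.0
```

```bash
python3 - <<'E'
from h import *
d=grab("wrist","wrist5");P=cloud(d)
for r in range(224,244,2): print(r,[(round(float(P[r,c,1]),3),round(float(P[r,c,2]),4)) for c in (292,312,325,345)])
s=env.get_state();print(s["wrist_force"],s["tcp_pos"])
E
```

```text
224 [(0.112, 0.0247), (0.11, 0.0237), (0.11, 0.0243), (0.108, 0.0233)]
226 [(0.111, 0.0248), (0.109, 0.0244), (0.109, 0.0239), (0.108, 0.0243)]
228 [(0.109, 0.0245), (0.108, 0.0236), (0.107, 0.0242), (0.106, 0.0236)]
230 [(0.108, 0.024), (0.107, 0.0236), (0.106, 0.0247), (0.105, 0.0245)]
232 [(0.106, 0.0237), (0.109, 0.0311), (0.107, 0.03), (0.104, 0.0238)]
234 [(0.105, 0.0233), (0.108, 0.0334), (0.108, 0.0347), (0.103, 0.0251)]
236 [(0.104, 0.0243), (0.109, 0.0369), (0.108, 0.0371), (0.101, 0.0242)]
238 [(0.103, 0.0239), (0.109, 0.0401), (0.108, 0.0392), (0.1, 0.0243)]
240 [(0.11, 0.0421), (0.108, 0.0411), (0.108, 0.0416), (0.107, 0.0417)]
242 [(0.109, 0.0438), (0.109, 0.0446), (0.108, 0.0444), (0.107, 0.0453)]
[ 0.12813939 -0.59672468 -1.20466788] [ 0.55956876  0.09779089 -0.00095934]
```

drive_tool --moves '[0,0,0.01,0,0,0,0,0,0.02,0,0,0,0,0,0.02,0,0,0]'

```text
time_s: 11.65
tcp_pos: [0.5596, 0.0978, -0.0025]
tool_rot: [-180.0, 0.0, 84.5]
wrist_force: [0.4, 0.1, 0.0]
finger_gap: 0.0002
grasp_force: 0.0
```

drive_tool --moves '[0,0,0.005,0,0,0,0,0,0.005,0,0,0]'

```text
time_s: 11.9
tcp_pos: [0.5596, 0.0978, -0.0029]
tool_rot: [-180.0, 0.0, 84.5]
wrist_force: [-0.2, 0.0, -0.2]
finger_gap: 0.0005
grasp_force: 0.0
```

drive_tool --moves '[0,0,0.005,0,0,0,0,0,0.005,0,0,0]'

```text
time_s: 12.15
tcp_pos: [0.5596, 0.0978, -0.0033]
tool_rot: [-180.0, 0.0, 84.5]
wrist_force: [0.7, -1.1, -0.4]
finger_gap: 0.0002
grasp_force: 0.0
```

drive_tool --moves '[0,0,0.004,0,0,0,0,0,0.004,0,0,0]'

```text
time_s: 12.4
tcp_pos: [0.5596, 0.0978, -0.0036]
tool_rot: [-180.0, 0.0, 84.5]
wrist_force: [1.3, -0.0, -0.2]
finger_gap: 0.0003
grasp_force: 0.0
```

drive_tool --moves '[0,0,0.004,0,0,0,0,0,0.004,0,0,0]'

```text
time_s: 12.65
tcp_pos: [0.5596, 0.0978, -0.0039]
tool_rot: [180.0, 0.0, 84.5]
wrist_force: [0.5, 0.0, -0.3]
finger_gap: 0.0
grasp_force: 0.0
```

drive_tool --moves '[0,0,0.004,0,0,0,0,0,0.004,0,0,0]'

```text
time_s: 12.9
tcp_pos: [0.5596, 0.0978, -0.0043]
tool_rot: [-180.0, 0.0, 84.5]
wrist_force: [-0.6, 0.6, 0.7]
finger_gap: 0.0001
grasp_force: 0.0
```

drive_tool --moves '[0,0,0.004,0,0,0,0,0,0.004,0,0,0]'

```text
time_s: 13.15
tcp_pos: [0.5596, 0.0978, -0.0046]
tool_rot: [-180.0, 0.0, 84.5]
wrist_force: [0.1, 0.3, 0.0]
finger_gap: 0.0007
grasp_force: 0.0
```

drive_tool --moves '[0,0,0.004,0,0,0,0,0,0.004,0,0,0]'

```text
time_s: 13.4
tcp_pos: [0.5596, 0.0978, -0.0049]
tool_rot: [-180.0, 0.0, 84.5]
wrist_force: [-1.2, 1.0, 0.3]
finger_gap: 0.0007
grasp_force: 0.0
```

drive_tool --moves '[0,0,0.003,0,0,0,0,0,0.003,0,0,0]'

```text
time_s: 13.65
tcp_pos: [0.5596, 0.0977, -0.0052]
tool_rot: [-180.0, 0.0, 84.5]
wrist_force: [0.2, -0.4, 0.5]
finger_gap: 0.0002
grasp_force: 0.0
```

drive_tool --moves '[0,0,0.003,0,0,0,0,0,0.003,0,0,0]'

```text
time_s: 13.9
tcp_pos: [0.5596, 0.0978, -0.0054]
tool_rot: [-180.0, 0.0, 84.5]
wrist_force: [-0.2, 0.2, -0.3]
finger_gap: 0.0005
grasp_force: 0.0
```

drive_tool --moves '[0,0,0.003,0,0,0,0,0,0.003,0,0,0]'

```text
time_s: 14.15
tcp_pos: [0.5596, 0.0979, -0.0056]
tool_rot: [180.0, -0.0, 84.5]
wrist_force: [0.5, 0.3, -0.9]
finger_gap: 0.0002
grasp_force: 0.0
```

drive_tool --moves '[0,0,0.003,0,0,0,0,0,0.003,0,0,0]'

```text
time_s: 14.4
tcp_pos: [0.5596, 0.0978, -0.0059]
tool_rot: [-180.0, 0.0, 84.5]
wrist_force: [0.2, 0.2, 0.1]
finger_gap: 0.0004
grasp_force: 0.0
```

drive_tool --moves '[0,0,0.003,0,0,0,0,0,0.003,0,0,0]'

```text
time_s: 14.65
tcp_pos: [0.5596, 0.0978, -0.0061]
tool_rot: [180.0, 0.0, 84.5]
wrist_force: [-0.5, 0.2, 1.0]
finger_gap: 0.0006
grasp_force: 0.3
```

drive_tool --moves '[0,0,0.003,0,0,0,0,0,0.003,0,0,0]'

```text
time_s: 14.9
tcp_pos: [0.5597, 0.0978, -0.0061]
tool_rot: [180.0, 0.0, 84.5]
wrist_force: [-1.5, -1.1, 4.5]
finger_gap: 0.0003
grasp_force: 2.4
```

```bash
python3 - <<'E'
from h import *
d=grab("wrist","wrist6");P=cloud(d)
for r in range(226,242,1): print(r,[(round(float(P[r,c,1]),3),round(float(P[r,c,2]),4)) for c in (300,310,313,325,328)])
s=env.get_state();print(s["wrist_force"],s["tcp_pos"])
E
```

```text
226 [(0.112, 0.0243), (0.112, 0.0244), (0.111, 0.0243), (0.111, 0.024), (0.11, 0.0234)]
227 [(0.112, 0.0253), (0.112, 0.0259), (0.111, 0.0241), (0.11, 0.0238), (0.11, 0.0236)]
228 [(0.111, 0.0249), (0.111, 0.0246), (0.11, 0.023), (0.109, 0.024), (0.109, 0.0243)]
229 [(0.11, 0.0244), (0.109, 0.0234), (0.109, 0.0236), (0.109, 0.0249), (0.109, 0.0243)]
230 [(0.11, 0.024), (0.109, 0.0247), (0.109, 0.024), (0.108, 0.0245), (0.108, 0.0233)]
231 [(0.109, 0.025), (0.108, 0.024), (0.109, 0.0248), (0.108, 0.0239), (0.107, 0.024)]
232 [(0.109, 0.0252), (0.109, 0.0266), (0.109, 0.027), (0.108, 0.0267), (0.107, 0.0252)]
233 [(0.107, 0.0235), (0.109, 0.0278), (0.108, 0.0274), (0.108, 0.0281), (0.108, 0.0277)]
234 [(0.107, 0.0243), (0.108, 0.0282), (0.108, 0.0287), (0.108, 0.0296), (0.107, 0.0285)]
235 [(0.106, 0.0238), (0.108, 0.0287), (0.108, 0.0297), (0.108, 0.03), (0.108, 0.0304)]
236 [(0.109, 0.0311), (0.109, 0.0319), (0.109, 0.0323), (0.108, 0.0317), (0.108, 0.0324)]
237 [(0.109, 0.0326), (0.109, 0.033), (0.108, 0.0329), (0.108, 0.0331), (0.108, 0.0329)]
238 [(0.109, 0.0337), (0.108, 0.0339), (0.109, 0.0355), (0.108, 0.0338), (0.108, 0.034)]
239 [(0.109, 0.0356), (0.109, 0.0364), (0.108, 0.0343), (0.108, 0.0351), (0.108, 0.0357)]
240 [(0.109, 0.0369), (0.108, 0.0357), (0.108, 0.0364), (0.108, 0.0372), (0.107, 0.0365)]
241 [(0.109, 0.0386), (0.109, 0.0382), (0.108, 0.0381), (0.108, 0.0391), (0.107, 0.0377)]
[-1.68306911 -0.6411237   3.98062569] [ 0.55964501  0.09781274 -0.00612648]
```

Contact: +4.5 N at a reported z of -0.0061, which fits the 30 mm offset and a stiffness of about 17 N/mm. I'll press a little more and start drawing along the tool's -x.

drive_tool --moves '[0,0,0.003,0,0,0,0,0,0.003,0,0,0]'

```text
time_s: 15.2
tcp_pos: [0.5597, 0.0978, -0.0061]
tool_rot: [180.0, 0.0, 84.5]
wrist_force: [-1.6, -0.9, 7.8]
finger_gap: 0.0003
grasp_force: 4.1
```

drive_tool --moves '[-0.01,0,0,0,0,0,-0.025,0,0,0,0,0,-0.04,0,0,0,0,0,-0.05,0,0,0,0,0]'

```text
time_s: 15.7
tcp_pos: [0.56, 0.0948, -0.0061]
tool_rot: [179.9, -0.1, 84.5]
wrist_force: [-0.4, 3.1, 6.0]
finger_gap: 0.0007
grasp_force: 2.7
```

drive_tool --moves '[-0.02,0,0.002,0,0,0,-0.045,0,0.003,0,0,0,-0.07,0,0.003,0,0,0,-0.095,0,0.003,0,0,0,-0.12,0,0.003,0,0,0]'

```text
time_s: 16.32
tcp_pos: [0.5594, 0.0859, -0.0061]
tool_rot: [179.9, -0.1, 84.6]
wrist_force: [0.5, 4.7, 5.8]
finger_gap: 0.0006
grasp_force: 3.1
```

```bash
cat > jar.py <<'E'
from h import *
import sys
def look(tag):
    d=grab("wrist",tag);g=cv2.cvtColor(d["frame"],cv2.COLOR_BGR2HSV);P=cloud(d)
    s=env.get_state();print("F",s["wrist_force"].round(1),"tcp",s["tcp_pos"].round(4),"t",s["time_s"])
    t=grab("top",tag+"t"); Q=cloud(t)
    m=(Q[...,2]>0.155)&(Q[...,2]<0.19)&(abs(Q[...,0]-0.575)<0.08)&(abs(Q[...,1]-0.23)<0.08)
    print("jar top: n",m.sum(),Q[m].mean(0).round(4))
    # board ridged region in the top view: bare pale wood
    h=cv2.cvtColor(t["frame"],cv2.COLOR_BGR2HSV)
    return d,t
if __name__=="__main__": look(sys.argv[1])
E
python3 jar.py w7; python3 -c "
from h import *
t=load('top0');Q=cloud(t)
m=(Q[...,2]>0.155)&(Q[...,2]<0.19)&(abs(Q[...,0]-0.575)<0.08)&(abs(Q[...,1]-0.23)<0.08)
print('initial',m.sum(),Q[m].mean(0))
a=cv2.resize(load('w7t')['frame'][160:240,215:335],None,fx=5,fy=5,interpolation=cv2.INTER_CUBIC)
b=cv2.resize(load('w7')['frame'][0:260,200:440],None,fx=1.5,fy=1.5)
o=np.zeros((590,800,3),np.uint8);o[:400,:600]=a;cv2.imwrite('pics/w7c.png',np.vstack([a]))
"
```

```text
F [-0.1  4.   7.8] tcp [ 0.5594  0.0856 -0.0061] t 16.375
jar top: n 571 [0.5679 0.2132 0.1722]
initial 581 [0.56834085 0.22298963 0.17229126]
```

View pics/w7.png

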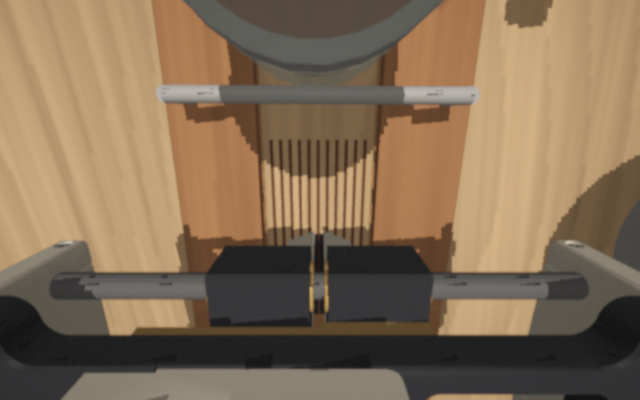

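The wrist view shows the board sliding, with its ridges starting at row 140 and the strips clear. The jar at (320,40) has just come up to the bar at row 94, and the stack top has moved 10 mm with the board, as expected. Now the drag rises, so I'll add a little press and go on slowly.

drive_tool --moves '[-0.02,0,0.002,0,0,0,-0.04,0,0.002,0,0,0,-0.06,0,0.002,0,0,0,-0.08,0,0.002,0,0,0]'

```text
time_s: 16.92
tcp_pos: [0.559, 0.0798, -0.0061]
tool_rot: [179.9, -0.2, 84.6]
wrist_force: [-0.1, 5.6, 8.2]
finger_gap: 0.0008
grasp_force: 3.7
```

drive_tool --moves '[-0.02,0,0.001,0,0,0,-0.04,0,0.001,0,0,0,-0.06,0,0.001,0,0,0,-0.08,0,0.001,0,0,0]'

```text
time_s: 17.42
tcp_pos: [0.5586, 0.0739, -0.006]
tool_rot: [179.8, -0.2, 84.6]
wrist_force: [0.9, 5.7, 8.5]
finger_gap: 0.0004
grasp_force: 4.5
```

```bash
python3 jar.py w8; python3 -c "
from h import *
for n in ('wrist6','w7','w8'):
    d=load(n);c=d['frame'][100:235,300:340].astype(float).std(1).mean(1); r=np.where(c>12)[0]
    print(n,r[:3]+100, cast(d,(320,r[0]+100),.024) if len(r) else c.round(0))
"
```

```text
F [-0.8  6.1  9.4] tcp [ 0.5586  0.0736 -0.006 ] t 17.475
jar top: n 573 [0.5682 0.2132 0.1724]
wrist6 [141 142 143] [[0.56547153 0.15917326 0.024     ]]
w7 [140 141 142] [[0.56514275 0.14770511 0.024     ]]
w8 [140 141 142] [[0.56433905 0.13565692 0.024     ]]
```

The board follows the fingers one to one and the jars are held at the bar. I'll go on in longer steps.

drive_tool --moves '[-0.025,0,0,0,0,0,-0.05,0,0,0,0,0,-0.075,0,0,0,0,0,-0.1,0,0,0,0,0,-0.125,0,0,0,0,0,-0.15,0,0,0,0,0]'

```text
time_s: 18.27
tcp_pos: [0.5581, 0.0624, -0.0056]
tool_rot: [179.8, -0.2, 84.6]
wrist_force: [1.2, 7.7, 12.8]
finger_gap: 0.0003
grasp_force: 6.1
```

drive_tool --moves '[-0.025,0,0,0,0,0,-0.05,0,0,0,0,0,-0.075,0,0,0,0,0,-0.1,0,0,0,0,0,-0.125,0,0,0,0,0]'

```text
time_s: 18.9
tcp_pos: [0.5576, 0.0528, -0.0052]
tool_rot: [179.7, -0.2, 84.6]
wrist_force: [0.6, 7.0, 14.5]
finger_gap: 0.0003
grasp_force: 7.4
```

```bash
cat > trk.py <<'E'
from jar import *
d,t=look(sys.argv[1])
P=cloud(d)
for z in [0]:
    c=d['frame'][60:235,300:340].astype(float).std(1).mean(1); r=np.where(c>12)[0]
    print("rows",r[:4]+60,"ridge y",cast(d,(320,140),.024)[0].round(4), cast(d,(320,r[0]+60),.024)[0].round(4))
E
python3 trk.py w9
```

```text
F [ 0.4  6.5 14.8] tcp [ 0.5576  0.0525 -0.0052] t 18.95
jar top: n 572 [0.5692 0.2137 0.1722]
rows [109 110 111 112] ridge y [0.5632 0.1145 0.024 ] [0.5646 0.1303 0.024 ]
```

The press is rising to 14.8 N because the warp lifts the board, by about 0.4 mm per 10 mm. I'll follow it upward from here.

drive_tool --moves '[-0.02,0,-0.004,0,0,0,-0.045,0,-0.006,0,0,0,-0.07,0,-0.007,0,0,0,-0.095,0,-0.008,0,0,0,-0.12,0,-0.009,0,0,0]'

```text
time_s: 19.62
tcp_pos: [0.5563, 0.0429, -0.0048]
tool_rot: [179.8, -0.2, 84.6]
wrist_force: [0.2, 6.2, 13.2]
finger_gap: 0.0004
grasp_force: 6.3
```

drive_tool --moves '[-0.025,0,-0.001,0,0,0,-0.05,0,-0.002,0,0,0,-0.075,0,-0.003,0,0,0,-0.1,0,-0.004,0,0,0]'

```text
time_s: 20.12
tcp_pos: [0.5556, 0.0342, -0.0044]
tool_rot: [179.8, -0.2, 84.6]
wrist_force: [0.2, 5.2, 12.9]
finger_gap: 0.0006
grasp_force: 6.8
```

```bash
python3 trk.py w10
```

```text
F [ 0.7  4.5 14.3] tcp [ 0.5556  0.0339 -0.0044] t 20.175
jar top: n 573 [0.5708 0.2254 0.1711]
rows [140 141 142 143] ridge y [0.5613 0.0959 0.024 ] [0.5613 0.0959 0.024 ]
```

The stack has rocked back by a couple of degrees as the board's end passes under its middle, a drop of 2 mm, as expected. I'll go on slowly with less press and watch it settle on the strips.

drive_tool --moves '[-0.01,0,-0.003,0,0,0,-0.025,0,-0.005,0,0,0,-0.04,0,-0.006,0,0,0,-0.055,0,-0.007,0,0,0,-0.07,0,-0.008,0,0,0]'

```text
time_s: 20.85
tcp_pos: [0.5546, 0.0282, -0.0041]
tool_rot: [179.8, -0.1, 84.6]
wrist_force: [0.1, 5.2, 11.6]
finger_gap: 0.0005
grasp_force: 5.6
```

```bash
cat >> trk.py <<'E'
s=grab("side",sys.argv[1]+"s");Q=cloud(s)
for lo,hi in ((0.03,0.06),(0.06,0.085),(0.105,0.13),(0.13,0.16),(0.165,0.18)):
    m=(Q[...,2]>lo)&(Q[...,2]<hi)&(abs(Q[...,0]-0.6)<0.06)&(abs(Q[...,1]-0.225)<0.055)
    print(lo,m.sum(),Q[m][:,:2].max(0).round(4),Q[m][:,1].min().round(4),Q[m].mean(0).round(4))
m=(Q[...,2]>0.165)&(abs(Q[...,0]-0.575)<0.05)&(abs(Q[...,1]-0.22)<0.05); A=Q[m]
c=np.linalg.lstsq(np.c_[A[:,:2]-A[:,:2].mean(0),np.ones(len(A))],A[:,2],rcond=None)[0];print("lid slope deg",np.degrees(c[:2]).round(2),c[2],len(A))
E
python3 trk.py w11
```

```text
F [ 0.2  4.6 12.2] tcp [ 0.5546  0.0279 -0.0042] t 20.9
jar top: n 574 [0.5703 0.2234 0.1709]
rows [140 141 142 143] ridge y [0.5603 0.0898 0.024 ] [0.5603 0.0898 0.024 ]
0.03 139 [0.6266 0.28  ] 0.1702 [0.6011 0.2105 0.0448]
0.06 115 [0.6192 0.2585] 0.1754 [0.6045 0.2133 0.0732]
0.105 122 [0.6208 0.2647] 0.1788 [0.6054 0.219  0.117 ]
0.13 145 [0.6188 0.2651] 0.183 [0.6056 0.2203 0.1452]
0.165 411 [0.6171 0.2676] 0.185 [0.5797 0.2269 0.1736]
lid slope deg [-0.74 -3.51] 0.1738220659086087 451
```

The stack leans about 3° as one piece and is already coming back. I'll continue.

drive_tool --moves '[-0.02,0,-0.003,0,0,0,-0.04,0,-0.004,0,0,0,-0.06,0,-0.005,0,0,0,-0.08,0,-0.006,0,0,0,-0.1,0,-0.007,0,0,0,-0.12,0,-0.008,0,0,0]'

```text
time_s: 21.75
tcp_pos: [0.5534, 0.0183, -0.0037]
tool_rot: [179.8, -0.1, 84.6]
wrist_force: [0.2, 3.3, 10.2]
finger_gap: 0.0003
grasp_force: 5.0
```

drive_tool --moves '[-0.02,0,-0.001,0,0,0,-0.04,0,-0.002,0,0,0,-0.06,0,-0.003,0,0,0,-0.08,0,-0.004,0,0,0,-0.1,0,-0.005,0,0,0]'

```text
time_s: 22.38
tcp_pos: [0.5525, 0.0102, -0.0034]
tool_rot: [179.8, -0.1, 84.6]
wrist_force: [-0.3, 2.9, 9.9]
finger_gap: 0.0007
grasp_force: 4.9
```

```bash
python3 trk.py w12
```

```text
F [ 0.8  3.2 10.7] tcp [ 0.5525  0.0099 -0.0034] t 22.425
jar top: n 568 [0.5704 0.2207 0.1707]
rows [140 141 142 143] ridge y [0.5583 0.0718 0.024 ] [0.5583 0.0718 0.024 ]
0.03 133 [0.619 0.256] 0.1702 [0.6025 0.2107 0.0455]
0.06 114 [0.6191 0.2569] 0.1739 [0.6034 0.2122 0.0729]
0.105 113 [0.6191 0.2622] 0.1797 [0.606  0.2179 0.1173]
0.13 146 [0.618  0.2636] 0.1805 [0.6052 0.2206 0.1454]
0.165 423 [0.6197 0.2644] 0.1819 [0.5784 0.2237 0.1737]
lid slope deg [-1.3  -2.03] 0.17383187941093511 447
```

drive_tool --moves '[-0.02,0,-0.001,0,0,0,-0.04,0,-0.002,0,0,0,-0.06,0,-0.003,0,0,0,-0.08,0,-0.004,0,0,0,-0.1,0,-0.005,0,0,0,-0.12,0,-0.006,0,0,0]'

```text
time_s: 23.28
tcp_pos: [0.5516, 0.0005, -0.003]
tool_rot: [179.9, -0.1, 84.6]
wrist_force: [-1.0, 3.4, 9.5]
finger_gap: 0.0004
grasp_force: 4.7
```

drive_tool --moves '[-0.02,0,-0.001,0,0,0,-0.04,0,-0.002,0,0,0,-0.06,0,-0.003,0,0,0,-0.08,0,-0.004,0,0,0,-0.1,0,-0.005,0,0,0,-0.12,0,-0.006,0,0,0]'

```text
time_s: 24.02
tcp_pos: [0.5505, -0.0093, -0.0026]
tool_rot: [179.9, -0.1, 84.5]
wrist_force: [1.0, 2.9, 8.7]
finger_gap: 0.0004
grasp_force: 4.6
```

```bash
python3 trk.py w13
```

```text
F [-0.2  3.  10.5] tcp [ 0.5505 -0.0096 -0.0026] t 24.075
jar top: n 568 [0.5698 0.2141 0.1703]
rows [140 141 142 143] ridge y [0.5563 0.0522 0.024 ] [0.5563 0.0522 0.024 ]
0.03 131 [0.6287 0.2648] 0.1701 [0.6023 0.2136 0.044 ]
0.06 115 [0.6195 0.2561] 0.1734 [0.6044 0.2139 0.0716]
0.105 115 [0.6196 0.2566] 0.1753 [0.6056 0.2154 0.1177]
0.13 142 [0.6191 0.2576] 0.1748 [0.605  0.2167 0.1452]
0.165 420 [0.6203 0.2574] 0.1755 [0.5785 0.2166 0.173 ]
lid slope deg [-0.47  0.43] 0.1730112890246652 447
```

The jars are upright again, resting on the strips. About 107 mm is drawn, so I'll go another 28 mm for a clear grip.

drive_tool --moves '[-0.03,0,-0.001,0,0,0,-0.06,0,-0.003,0,0,0,-0.09,0,-0.004,0,0,0,-0.12,0,-0.005,0,0,0,-0.15,0,-0.007,0,0,0,-0.175,0,-0.008,0,0,0]'

```text
time_s: 24.92
tcp_pos: [0.5491, -0.0234, -0.0019]
tool_rot: [179.9, -0.1, 84.5]
wrist_force: [0.1, 3.6, 9.8]
finger_gap: 0.0004
grasp_force: 4.5
```

drive_tool --moves '[-0.03,0,-0.002,0,0,0,-0.06,0,-0.003,0,0,0,-0.09,0,-0.004,0,0,0,-0.12,0,-0.005,0,0,0,-0.15,0,-0.007,0,0,0,-0.175,0,-0.008,0,0,0]'

```text
time_s: 25.68
tcp_pos: [0.5477, -0.0374, -0.0014]
tool_rot: [179.9, -0.0, 84.5]
wrist_force: [-0.0, 2.6, 9.3]
finger_gap: 0.0004
grasp_force: 4.3
```

```bash
python3 trk.py w14
```

```text
F [0.6 2.3 9.4] tcp [ 0.5477 -0.0377 -0.0014] t 25.725
jar top: n 564 [0.5699 0.2143 0.1703]
rows [140 141 142 143] ridge y [0.5535 0.024  0.024 ] [0.5535 0.024  0.024 ]
0.03 134 [0.6309 0.2698] 0.1701 [0.6018 0.2142 0.0445]
0.06 116 [0.62  0.256] 0.1733 [0.6044 0.2136 0.0725]
0.105 116 [0.618  0.2576] 0.1752 [0.6057 0.2155 0.1177]
0.13 144 [0.6177 0.2574] 0.1748 [0.6051 0.2174 0.1457]
0.165 410 [0.6182 0.2577] 0.1756 [0.5786 0.2173 0.173 ]
lid slope deg [-0.34  0.49] 0.17302726023193157 443
```

Now lift off and look at the board from the wrist camera before gripping.

drive_tool --moves '[0,0,-0.1,0,0,0,0,0,-0.4,0,0,0,0,0,-0.8,0,0,0,0,0,-1,0,0,0,0,0,-1,0,0,0]' --hand 1

```text
time_s: 26.45
tcp_pos: [0.5472, -0.0383, 0.0786]
tool_rot: [179.9, 0.0, 84.5]
wrist_force: [0.5, -0.0, 0.3]
finger_gap: 0.0459
grasp_force: 0.0
```

```bash
python3 trk.py w15 | head -3; python3 - <<'E'
from h import *
d=load("w15");P=cloud(d)
for c in (300,320,340):
  print(c,[(r,round(float(P[r,c,0]),3),round(float(P[r,c,1]),3),round(float(P[r,c,2]),4)) for r in range(90,240,10)])
E
```

```text
F [-0.8 -0.3  0.4] tcp [ 0.5464 -0.0384  0.0776] t 26.5
jar top: n 564 [0.57   0.2142 0.1704]
rows [130 131 132 133] ridge y [0.5527 0.0154 0.024 ] [0.5535 0.0233 0.024 ]
300 [(90, 0.541, 0.055, 0.0266), (100, 0.54, 0.047, 0.0271), (110, 0.539, 0.04, 0.0262), (120, 0.539, 0.033, 0.0276), (130, 0.538, 0.025, 0.0256), (140, 0.537, 0.017, 0.0283), (150, 0.536, 0.009, 0.0279), (160, 0.535, 0.001, 0.0269), (170, 0.534, -0.007, 0.0286), (180, 0.533, -0.015, 0.0283), (190, 0.532, -0.024, 0.0282), (200, 0.531, -0.032, 0.0293), (210, 0.53, -0.041, 0.029), (220, 0.529, -0.05, 0.0298), (230, 0.525, -0.071, -0.0)]
320 [(90, 0.556, 0.053, 0.0261), (100, 0.556, 0.046, 0.0261), (110, 0.555, 0.039, 0.0268), (120, 0.554, 0.031, 0.0265), (130, 0.553, 0.023, 0.027), (140, 0.553, 0.016, 0.0267), (150, 0.552, 0.008, 0.0276), (160, 0.551, -0.001, 0.0262), (170, 0.55, -0.009, 0.0273), (180, 0.55, -0.017, 0.0282), (190, 0.549, -0.025, 0.0293), (200, 0.548, -0.034, 0.0295), (210, 0.547, -0.043, 0.0281), (220, 0.546, -0.052, 0.0283), (230, 0.544, -0.073, 0.0)]
340 [(90, 0.572, 0.052, 0.0263), (100, 0.571, 0.045, 0.0273), (110, 0.571, 0.037, 0.0258), (120, 0.57, 0.03, 0.0281), (130, 0.569, 0.022, 0.0269), (140, 0.569, 0.014, 0.0266), (150, 0.568, 0.006, 0.0271), (160, 0.567, -0.002, 0.0281), (170, 0.567, -0.01, 0.0277), (180, 0.566, -0.018, 0.0289), (190, 0.566, -0.027, 0.0283), (200, 0.565, -0.036, 0.0285), (210, 0.564, -0.045, 0.0287), (220, 0.563, -0.053, 0.0294), (230, 0.564, -0.075, -0.0003)]
```

View pics/w15.png

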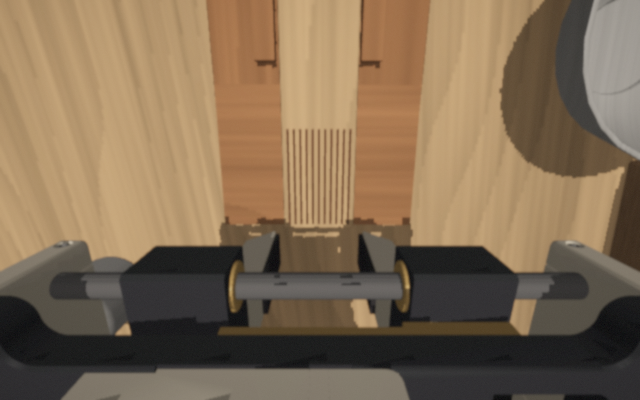

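The view shows the board between columns 281 and 358, with ridges from row 130 to about row 226 at its front end. The strips end at row 62, so the middle is clear to grip. Next I'll measure its edges exactly.

```bash
python3 - <<'E'
from h import *
d=load("w15");P=cloud(d);s=cv2.cvtColor(d["frame"],cv2.COLOR_BGR2HSV)[...,1].astype(int)
L=[];R=[]
for r in (90,100,110,120):
    g=np.abs(np.diff(cv2.GaussianBlur(s[r-2:r+3].astype(np.float32),(3,3),0).mean(0)))
    l=265+np.argmax(g[265:300])+.5; q=340+np.argmax(g[340:375])+.5
    a,b=cast(d,[(l,r),(q,r)],.0265); L.append(a);R.append(b); print(r,l,q,a.round(4),b.round(4),((a+b)/2).round(4),np.linalg.norm(a-b).round(4))
m=(np.array(L)+R)/2; print("yaw",[np.degrees(np.arctan2(*(X[0]-X[-1])[[1,0]])) for X in (np.array(L),np.array(R))])
print("front",[(r,s[r,300],s[r,320],round(float(P[r,300,2]),3),round(float(P[r,320,2]),3),cast(d,(320,r),.030)[0,1].round(4)) for r in range(220,236)])
# slab beside the board
print([(P[r,c].round(4).tolist()) for r,c in ((110,255),(110,385),(200,240),(200,395),(150,250))])
print(env.get_state()["tcp_pos"],env.get_state()["finger_gap"])
E
```

```text
90 279.5 357.5 [0.5253 0.0563 0.0265] [0.5849 0.0505 0.0265] [0.5551 0.0534 0.0265] 0.0599
100 280.5 356.5 [0.5251 0.049  0.0265] [0.5838 0.0433 0.0265] [0.5544 0.0461 0.0265] 0.0589
110 280.5 356.5 [0.5241 0.0416 0.0265] [0.5833 0.0359 0.0265] [0.5537 0.0388 0.0265] 0.0594
120 280.5 356.5 [0.5231 0.0341 0.0265] [0.5829 0.0284 0.0265] [0.553  0.0312 0.0265] 0.06
yaw [np.float64(84.34235802457633), np.float64(84.67138809816952)]
front [(220, np.int64(112), np.int64(102), 0.03, 0.028, np.float64(-0.0515)), (221, np.int64(111), np.int64(102), 0.029, 0.028, np.float64(-0.0524)), (222, np.int64(109), np.int64(101), 0.028, 0.029, np.float64(-0.0533)), (223, np.int64(107), np.int64(100), 0.03, 0.029, np.float64(-0.0542)), (224, np.int64(103), np.int64(100), 0.029, 0.028, np.float64(-0.0552)), (225, np.int64(97), np.int64(98), 0.029, 0.028, np.float64(-0.0561)), (226, np.int64(100), np.int64(101), 0.029, 0.029, np.float64(-0.057)), (227, np.int64(103), np.int64(106), 0.0, -0.0, np.float64(-0.0579)), (228, np.int64(108), np.int64(109), -0.0, 0.0, np.float64(-0.0589)), (229, np.int64(108), np.int64(109), -0.001, -0.0, np.float64(-0.0598)), (230, np.int64(107), np.int64(108), -0.0, 0.0, np.float64(-0.0607)), (231, np.int64(110), np.int64(111), 0.0, -0.0, np.float64(-0.0617)), (232, np.int64(108), np.int64(109), 0.0, -0.0, np.float64(-0.0626)), (233, np.int64(104), np.int64(104), -0.001, -0.001, np.float64(-0.0635)), (234, np.int64(102), np.int64(105), -0.001, -0.002, np.float64(-0.0645)), (235, np.int64(105), np.int64(107), 0.0, -0.001, np.float64(-0.0654))]
[[0.5015, 0.0438, 0.0128], [0.6086, 0.0335, 0.0122], [0.4768, -0.031, 0.0162], [0.6142, -0.0442, 0.0164], [0.4925, 0.0119, 0.0149]]
[ 0.54576465 -0.03823217  0.07679357] 0.057644186731758904
```

Board centre is about (0.554, 0.041), yaw 84.5°, top at 0.0267 there, and the slab beside it is at 0.0125. Going over it with open fingers, then down.

drive_tool --moves '[0.3,0,0,0,0,0,0.65,0,0,0,0,0,0.995,0.008,0,0,0,0,0.995,0.008,0,0,0,0]'

```text
time_s: 27.1
tcp_pos: [0.5542, 0.0439, 0.077]
tool_rot: [-179.9, -0.1, 84.7]
wrist_force: [0.6, -0.3, 0.4]
finger_gap: 0.0915
grasp_force: 0.0
```

drive_tool --moves '[0,0,0.25,0,0,0,0,0,0.5,0,0,0,0,0,0.65,0,0,0,0,0,0.65,0,0,0]'

```text
time_s: 27.6
tcp_pos: [0.554, 0.0405, 0.0248]
tool_rot: [-179.9, 0.0, 84.5]
wrist_force: [0.3, 0.4, 0.7]
finger_gap: 0.0921
grasp_force: 0.0
```

drive_tool --moves '[0,0,0.15,0,0,0,0,0,0.3,0,0,0,0,0,0.4,0,0,0,0,0,0.4,0,0,0]'

```text
time_s: 28.1
tcp_pos: [0.5543, 0.0411, -0.0069]
tool_rot: [-179.9, 0.0, 84.5]
wrist_force: [0.3, 1.4, 0.7]
finger_gap: 0.0911
grasp_force: 0.0
```

drive_tool --moves '[0,0,0.02,0,0,0,0,0,0.04,0,0,0,0,0,0.06,0,0,0,0,0,0.07,0,0,0,0,0,0.07,0,0,0]'

```text
time_s: 28.72
tcp_pos: [0.5548, 0.0412, -0.0117]
tool_rot: [-180.0, 0.0, 84.5]
wrist_force: [0.0, 0.8, 0.7]
finger_gap: 0.0921
grasp_force: 0.0
```

drive_tool --moves '[0,0,0.01,0,0,0,0,0,0.02,0,0,0,0,0,0.02,0,0,0]'

```text
time_s: 29.1
tcp_pos: [0.5548, 0.0412, -0.0134]
tool_rot: [-180.0, 0.0, 84.5]
wrist_force: [0.1, 0.1, 0.6]
finger_gap: 0.092
grasp_force: 0.0
```

drive_tool --moves '[0,0,0,0,0,0,0,0,0,0,0,0,0,0,0,0,0,0,0,0,0,0,0,0,0,0,0,0,0,0,0,0,0,0,0,0]' --hand 0 --newtons 30

```text
time_s: 29.85
tcp_pos: [0.5548, 0.0412, -0.0133]
tool_rot: [-180.0, 0.0, 84.5]
wrist_force: [-1.1, -0.7, -0.2]
finger_gap: 0.0597
grasp_force: 30.0
```

Gripped at a 59.7 mm gap with 30 N. Lift.

drive_tool --moves '[0,0,-0.05,0,0,0,0,0,-0.15,0,0,0,0,0,-0.3,0,0,0,-0.1,0,-0.5,0,0,0,-0.2,0,-0.7,0,0,0,-0.3,0,-0.9,0,0,0,-0.4,0,-1,0,0,0]'

```text
time_s: 30.72
tcp_pos: [0.5523, 0.0085, 0.0682]
tool_rot: [179.9, -0.0, 84.5]
wrist_force: [-0.1, -0.4, -1.8]
finger_gap: 0.0594
grasp_force: 30.0
```

```bash
python3 trk.py w16; python3 - <<'E'
from h import *
d=load("w16");P=cloud(d)
print([(r,P[r,300].round(4).tolist(),P[r,340].round(4).tolist()) for r in range(10,230,20)])
# side view ledge height-based points
t=load("w16t");Q=cloud(t)
r,m=mask_rect(t,(0,0,90),(40,90,255),(370,190,425,262),0.011); print("ledge",r)
E
```

```text
F [-0.1 -0.6 -0.6] tcp [0.5524 0.0072 0.0685] t 30.775
jar top: n 568 [0.5698 0.2143 0.1705]
[(10, [0.5522, 0.1561, 0.0124], [0.5812, 0.1537, 0.0109]), (30, [0.5507, 0.1433, 0.012], [0.5802, 0.1406, 0.0116]), (50, [0.5491, 0.1301, 0.0114], [0.5792, 0.1273, 0.0111]), (70, [0.5587, 0.0857, 0.2566], [0.5706, 0.1026, 0.1062]), (90, [0.5509, 0.0956, 0.1068], [0.57, 0.0938, 0.1054]), (110, [0.5497, 0.0865, 0.1054], [0.5692, 0.0846, 0.1071]), (130, [0.5487, 0.077, 0.1066], [0.5685, 0.0752, 0.107]), (150, [0.5477, 0.0673, 0.1075], [0.5678, 0.0652, 0.1063]), (170, [0.5464, 0.0569, 0.1064], [0.567, 0.055, 0.1068]), (190, [0.5452, 0.0464, 0.1066], [0.5662, 0.0442, 0.1061]), (210, [0.5439, 0.0352, 0.1064], [0.5654, 0.0333, 0.1068])]
ledge ((498.45220947265625, -298.4285583496094), (213.63046264648438, 101.69422912597656), 4.940490245819092)Traceback (most recent call last):
  File "trk.py", line 6, in <module>
    print("rows",r[:4]+60,"ridge y",cast(d,(320,140),.024)[0].round(4), cast(d,(320,r[0]+60),.024)[0].round(4))
                                                                                    ~^^^
IndexError: index 0 is out of bounds for axis 0 with size 0
```

The board is level in the hand, with its bottom 26 mm above the reported TCP height. The jars still stand at (0.570, 0.214). Now turn to the ledge's yaw while moving away from the jars.

drive_tool --moves '[-0.15,0,0,0,0,0.05,-0.3,0,0,0,0,0.1,-0.45,0,0,0,0,0.15,-0.6,0,0,0,0,0.2,-0.75,0,0,0,0,0.255,-0.9,0,0,0,0,0.31,-1,0,0,0,0,0.365,-1,0,0,0,0,0.415,-1,0,0,0,0,0.442,-1,0,0,0,0,0.442]'

```text
time_s: 32.08
tcp_pos: [0.5438, -0.0699, 0.0662]
tool_rot: [-180.0, 0.1, 5.0]
wrist_force: [0.5, -0.7, -1.7]
finger_gap: 0.0597
grasp_force: 30.0
```

```bash
python3 - <<'E'
from h import *
d=load("w16");P=cloud(d)
m=(P[...,2]>.095)&(P[...,2]<.115); m[:, :250]=0; m[:,390:]=0; m[225:]=0
c=[P[np.where(m[:,k])[0].min(),k] for k in range(295,345,5)]; print("back edge w16",np.mean(c,0).round(4))
s=env.get_state(); print(s["tcp_pos"].round(4),s["tool_rot"].round(1),s["joint_positions"].round(0))
tcp=np.array([.5524,.0072]); e=np.array([np.cos(np.radians(84.5)),np.sin(np.radians(84.5))]); v=np.mean(c,0)[:2]-tcp
print("along",v@e,"across",v@[e[1],-e[0]])
E
```

```text
back edge w16 [0.5604 0.1073 0.1047]
[ 0.5438 -0.0699  0.0662] [-1.8e+02  1.0e-01  5.0e+00] [ 12.  27. -14. 108.   9.  46. -91.]
along 0.10039831363872231 across -0.001627436153678611
```

The grip is centred on the board to under 1 mm. Move over the ledge.

drive_tool --moves '[-0.4,0.5,0,0,0,0,-0.82,1,0,0,0,0,-0.82,1,0,0,0,0]'

```text
time_s: 32.45
tcp_pos: [0.4825, -0.1597, 0.0662]
tool_rot: [179.9, 0.2, 4.7]
wrist_force: [0.0, 0.3, -1.4]
finger_gap: 0.0596
grasp_force: 30.0
```

drive_tool --moves '[0,0.5,0,0,0,0,0,1,0,0,0,0]'

```text
time_s: 32.7
tcp_pos: [0.4934, -0.2351, 0.0667]
tool_rot: [-180.0, -0.0, 5.2]
wrist_force: [-0.1, -0.4, -1.9]
finger_gap: 0.0596
grasp_force: 30.0
```

drive_tool --moves '[0,0.4,0,0,0,0,0,0.7,0,0,0,0,0,0.79,0,0,0,0,0,0.79,0,0,0,0]'

```text
time_s: 33.2
tcp_pos: [0.4983, -0.2974, 0.0664]
tool_rot: [-180.0, 0.0, 5.0]
wrist_force: [0.5, 0.5, -2.4]
finger_gap: 0.0597
grasp_force: 30.0
```

```bash
python3 - <<'E'
from h import *
d=grab("wrist","w17"); s=env.get_state(); print(s["tcp_pos"].round(4),s["tool_rot"].round(2),s["wrist_force"].round(1))
P=cloud(d)
print("col320",[(r,P[r,320].round(3).tolist()) for r in range(20,230,6)])
print("left",[(c,P[150,c].round(3).tolist()) for c in range(200,440,8)])
E
```

```text
[ 0.4984 -0.2967  0.0665] [-179.94    0.      5.06] [ 1.1  0.5 -1.6]
col320 [(20, [0.638, -0.287, 0.012]), (26, [0.634, -0.287, 0.011]), (32, [0.63, -0.287, 0.011]), (38, [0.626, -0.288, 0.012]), (44, [0.622, -0.288, 0.013]), (50, [0.618, -0.289, 0.011]), (56, [0.616, -0.289, -0.0]), (62, [0.597, -0.29, 0.103]), (68, [0.594, -0.29, 0.105]), (74, [0.592, -0.291, 0.104]), (80, [0.589, -0.291, 0.104]), (86, [0.586, -0.291, 0.104]), (92, [0.584, -0.291, 0.103]), (98, [0.581, -0.292, 0.104]), (104, [0.578, -0.292, 0.104]), (110, [0.575, -0.292, 0.104]), (116, [0.573, -0.292, 0.105]), (122, [0.57, -0.293, 0.104]), (128, [0.567, -0.293, 0.104]), (134, [0.564, -0.293, 0.104]), (140, [0.561, -0.293, 0.105]), (146, [0.558, -0.294, 0.105]), (152, [0.555, -0.294, 0.105]), (158, [0.552, -0.294, 0.105]), (164, [0.549, -0.294, 0.105]), (170, [0.546, -0.295, 0.105]), (176, [0.543, -0.295, 0.104]), (182, [0.539, -0.295, 0.104]), (188, [0.536, -0.296, 0.105]), (194, [0.533, -0.296, 0.106]), (200, [0.53, -0.296, 0.106]), (206, [0.526, -0.296, 0.105]), (212, [0.523, -0.297, 0.106]), (218, [0.52, -0.297,
[... 268 characters left out ...]
56, [0.538, -0.24, -0.001]), (264, [0.554, -0.266, 0.105]), (272, [0.554, -0.27, 0.105]), (280, [0.554, -0.274, 0.105]), (288, [0.555, -0.278, 0.105]), (296, [0.555, -0.282, 0.105]), (304, [0.555, -0.286, 0.104]), (312, [0.556, -0.29, 0.104]), (320, [0.556, -0.294, 0.104]), (328, [0.556, -0.298, 0.104]), (336, [0.557, -0.302, 0.105]), (344, [0.557, -0.306, 0.104]), (352, [0.557, -0.31, 0.104]), (360, [0.558, -0.314, 0.105]), (368, [0.558, -0.318, 0.104]), (376, [0.559, -0.322, 0.105]), (384, [0.547, -0.35, -0.0]), (392, [0.548, -0.357, -0.0]), (400, [0.549, -0.364, -0.001]), (408, [0.549, -0.371, 0.0]), (416, [0.55, -0.378, 0.0]), (424, [0.55, -0.385, -0.001]), (432, [0.551, -0.391, 0.001])]
```

View pics/w17.png

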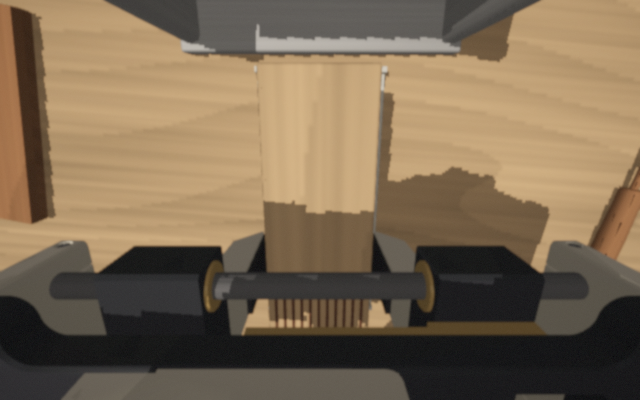

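The view shows the board over the ledge. The ledge's right edge shows at about columns 380-388, its left edge is a sliver at about 257, and the roller's foot is at row 52. I'll use those to refine the ledge centre.

```bash
python3 - <<'E'
from h import *
d=load("w17");P=cloud(d);s=cv2.cvtColor(d["frame"],cv2.COLOR_BGR2HSV)[...,1].astype(int)
for r in (66,68,70,72,76,100,140): print(r,"L",s[r,250:266].tolist(),"R",s[r,374:394].tolist())
print("roller", s[48:66:1,300].tolist(), s[48:66,350].tolist())
Z=P[...,2]
# ledge points by height (z 4..20 mm) near ledge, in first guess ledge frame
th=np.radians(4.94);R=np.array([[np.cos(th),np.sin(th)],[-np.sin(th),np.cos(th)]])
q=(P[...,:2]-[.498,-.298])@R.T
m=(Z>.005)&(Z<.02)&(abs(q[...,1])<.07)&(abs(q[...,0])<.135); m[235:]=0
A=q[m];print(len(A)); 
l=A[(A[:,0]<.112)]; print("ledge side pts: y+",l[l[:,1]>0,1].max() if (l[:,1]>0).any() else None,"y-",l[l[:,1]<0,1].min(), "x max",l[:,0].max(),"x hist",np.histogram(A[:,0],np.arange(.02,.136,.006))[0])
f=A[A[:,0]>.113];print("roller front",np.percentile(f[:,0],[0,2,10]))
# in top view
t=load("w16t");Q=cloud(t);q=(Q[...,:2]-[.498,-.298])@R.T;m=(Q[...,2]>.004)&(Q[...,2]<.022)&(abs(q[...,1])<.07)&(abs(q[...,0])<.112)
A=q[m];print("top ledge",len(A),A.mean(0),np.percentile(A,[1,99],axis=0))
E
```

```text
66 L [98, 97, 95, 83, 60, 50, 59, 82, 93, 96, 95, 95, 97, 96, 95, 95] R [95, 94, 94, 96, 96, 95, 96, 85, 61, 48, 43, 46, 51, 70, 89, 97, 97, 97, 97, 97]
68 L [97, 98, 96, 78, 52, 38, 47, 77, 93, 95, 96, 98, 94, 95, 96, 94] R [95, 95, 96, 95, 96, 96, 94, 69, 38, 26, 24, 26, 35, 59, 87, 96, 97, 98, 97, 97]
70 L [98, 98, 95, 81, 54, 40, 47, 76, 94, 95, 96, 97, 97, 97, 95, 96] R [96, 95, 95, 95, 96, 95, 92, 65, 36, 25, 25, 26, 34, 61, 89, 96, 97, 96, 96, 97]
72 L [97, 98, 97, 92, 81, 68, 71, 89, 95, 95, 97, 96, 97, 97, 96, 95] R [96, 95, 95, 94, 94, 96, 96, 76, 47, 32, 30, 36, 47, 74, 98, 100, 99, 100, 97, 97]
76 L [96, 96, 96, 96, 96, 96, 97, 99, 98, 95, 94, 94, 96, 95, 95, 96] R [95, 94, 95, 95, 96, 94, 87, 56, 31, 27, 36, 70, 97, 103, 101, 99, 98, 97, 96, 95]
100 L [95, 96, 94, 94, 96, 95, 96, 96, 94, 94, 96, 96, 94, 94, 94, 94] R [95, 93, 93, 95, 97, 93, 72, 43, 39, 67, 96, 107, 109, 112, 106, 107, 106, 106, 107, 105]
140 L [97, 97, 97, 97, 96, 97, 97, 97, 96, 96, 98, 96, 96, 96, 96, 95] R [95, 96, 97, 94, 74, 49, 54, 81, 105, 106, 105, 109, 105, 111, 111, 108, 106, 102, 100, 98]
roller [18, 19, 20, 20, 23, 39, 76, 102, 105, 101, 98, 97, 97, 98, 99, 97, 96, 93] [19, 19, 18, 21, 20, 41, 78, 100, 103, 100, 98, 97, 98, 99, 100, 101, 99, 97]
5071
ledge side pts: y+ 0.0489716734137206 y- -0.05125030249623677 x max 0.10955432088469592 x hist [  19   14   15   21   16   21   18   21   23   21   21   22   28   25
   54    0  955 1674 1732]
roller front [0.11929972 0.11962968 0.12040243]
top ledge 1327 [ 0.01504389 -0.00492957] [[-0.10338018 -0.06008554]
 [ 0.10898598  0.06304679]]
```

```bash
python3 - <<'E'
from h import *
d=load("w17");P=cloud(d)
m=(P[...,2]>.095)&(P[...,2]<.113);m[228:]=0;m[:,:230]=0;m[:,410:]=0
L=[];Rr=[]
for r in range(75,225,5):
    c=np.where(m[r])[0]; a,b=cast(d,[(c.min()-.5,r),(c.max()+.5,r)],.105); L.append(a);Rr.append(b)
L=np.array(L);Rr=np.array(Rr)
for X in (L,Rr): print("edge yaw",np.degrees(np.arctan(np.polyfit(X[:,0],X[:,1],1)[0])))
M=(L+Rr)/2;k=np.polyfit(M[:,0],M[:,1],1);print("mid yaw",np.degrees(np.arctan(k[0])),"y at tcp x .4984:",np.polyval(k,.4984),"y at .55",np.polyval(k,.55),"width",(L-Rr)[:,1].mean())
e=np.array([cast(d,(c,np.where(m[:,c])[0].min()-.5),.105)[0] for c in range(275,370,5)]);print("front edge mid",e.mean(0))
E
```

```text
edge yaw 4.639034287130024
edge yaw 5.206175184117248
mid yaw 4.9226646404681045 y at tcp x .4984: -0.29805332546382945 y at .55 -0.29360908272529057 width 0.05902002788531867
front edge mid [ 0.59698103 -0.2901177   0.105     ]
```

The board centre is (0.4974, -0.2986) and the ledge centre is (0.4996, -0.2990), both at yaw 4.9°. So shift 2 mm along x and lower.

drive_tool --moves '[0.028,0.008,0.2,0,0,0,0.028,0.008,0.45,0,0,0,0.028,0.008,0.7,0,0,0,0.028,0.008,0.85,0,0,0,0.028,0.008,0.85,0,0,0]'

```text
time_s: 33.88
tcp_pos: [0.4997, -0.2978, -0.0025]
tool_rot: [-179.9, 0.1, 5.0]
wrist_force: [0.3, 0.2, -1.2]
finger_gap: 0.0597
grasp_force: 30.0
```

```bash
python3 - <<'E'
from h import *
d=grab("wrist","w18");P=cloud(d);s=env.get_state(); print(s["tcp_pos"].round(4),s["tool_rot"].round(2),s["wrist_force"].round(1))
th=np.radians(4.94);R=np.array([[np.cos(th),np.sin(th)],[-np.sin(th),np.cos(th)]])
q=(P[...,:2]-[.4996,-.2990])@R.T;Z=P[...,2];v=np.arange(400)[:,None]*np.ones(640)
near=(abs(q[...,1])<.07)&(q[...,0]>.02)&(q[...,0]<.116)&(v<228)
b=near&(Z>.026); l=near&(Z>.005)&(Z<.0205)
A,B=q[b],q[l]; print("board",len(A),A[:,0].max(),A[:,1].min(),A[:,1].max(),"z",np.percentile(Z[b],[5,50,95]))
print("ledge",len(B),B[:,0].max(),B[:,1].min(),B[:,1].max())
E
```

```text
[ 0.5003 -0.2983 -0.0016] [-1.7997e+02  3.0000e-02  4.9900e+00] [-0.1 -0.7 -1.9]
board 19345 0.0995810108358259 -0.029623597106573744 0.030729045894659312 z [0.03401353 0.03559062 0.03739366]
ledge 9257 0.10821971955651671 -0.050493145769822785 0.050089543668704335
```

Aligned within 1 mm both ways. Lower gently until it rests.

drive_tool --moves '[0,0,0.04,0,0,0,0,0,0.08,0,0,0,0,0,0.12,0,0,0,0,0,0.15,0,0,0,0,0,0.17,0,0,0,0,0,0.17,0,0,0]'

```text
time_s: 34.67
tcp_pos: [0.5003, -0.2987, -0.015]
tool_rot: [-180.0, 0.0, 5.0]
wrist_force: [0.5, 0.7, -1.2]
finger_gap: 0.0593
grasp_force: 30.0
```

drive_tool --moves '[0,0,0.01,0,0,0,0,0,0.01,0,0,0]'

```text
time_s: 34.92
tcp_pos: [0.5003, -0.2988, -0.0157]
tool_rot: [180.0, -0.0, 5.0]
wrist_force: [0.0, -0.1, -1.7]
finger_gap: 0.0594
grasp_force: 30.0
```

drive_tool --moves '[0,0,0.008,0,0,0,0,0,0.008,0,0,0]'

```text
time_s: 35.17
tcp_pos: [0.5003, -0.2988, -0.0164]
tool_rot: [180.0, 0.0, 5.0]
wrist_force: [0.3, -0.8, -1.6]
finger_gap: 0.0596
grasp_force: 30.0
```

drive_tool --moves '[0,0,0.006,0,0,0,0,0,0.006,0,0,0]'

```text
time_s: 35.42
tcp_pos: [0.5003, -0.2987, -0.0168]
tool_rot: [-180.0, 0.0, 5.0]
wrist_force: [0.0, -0.3, -1.9]
finger_gap: 0.0596
grasp_force: 30.0
```

drive_tool --moves '[0,0,0.006,0,0,0,0,0,0.006,0,0,0]'

```text
time_s: 35.67
tcp_pos: [0.5004, -0.2988, -0.0173]
tool_rot: [180.0, -0.0, 5.0]
wrist_force: [0.2, -1.0, -0.8]
finger_gap: 0.0593
grasp_force: 30.0
```

drive_tool --moves '[0,0,0.005,0,0,0,0,0,0.005,0,0,0]'

```text
time_s: 35.92
tcp_pos: [0.5004, -0.2988, -0.0177]
tool_rot: [180.0, -0.0, 5.0]
wrist_force: [0.5, 0.3, -1.6]
finger_gap: 0.0598
grasp_force: 30.0
```

drive_tool --moves '[0,0,0.005,0,0,0,0,0,0.005,0,0,0]'

```text
time_s: 36.17
tcp_pos: [0.5004, -0.2988, -0.0181]
tool_rot: [180.0, -0.0, 5.0]
wrist_force: [-0.2, -0.2, 0.3]
finger_gap: 0.0595
grasp_force: 30.0
```

```bash
cat > chk.py <<'E'
from h import *
import sys
d=grab("wrist",sys.argv[1]);P=cloud(d);s=env.get_state(); print(s["time_s"],s["tcp_pos"].round(4),s["wrist_force"].round(1),s["finger_gap"])
th=np.radians(4.94);R=np.array([[np.cos(th),np.sin(th)],[-np.sin(th),np.cos(th)]])
q=(P[...,:2]-[.4996,-.2990])@R.T;Z=P[...,2];v=np.arange(400)[:,None]*np.ones(640)
b=(abs(q[...,1])<.03)&(q[...,0]>-.1)&(q[...,0]<.098)&(v<225)&(Z<.04)
A=q[b];c=np.linalg.lstsq(np.c_[A,np.ones(len(A))],Z[b],rcond=None)[0];print("board top z at centre",c[2].round(4),"slopes deg",np.degrees(c[:2]).round(2), "z at +-100",(c[2]+.1*c[0]).round(4),(c[2]-.1*c[0]).round(4))
E
python3 chk.py w19
```

```text
36.225 [ 0.5004 -0.2988 -0.018 ] [-0.8  0.8 -0.3] 0.05981500310539206
board top z at centre 0.0218 slopes deg [-1.09 -0.07] z at +-100 0.0199 0.0237
```

The far end touches and the near end is about 3.5 mm high. Lower 1 mm more so that it rocks flat, then release with a small opening.

drive_tool --moves '[0,0,0.006,0,0,0,0,0,0.012,0,0,0]' --newtons 8

```text
time_s: 36.48
tcp_pos: [0.5003, -0.2988, -0.0191]
tool_rot: [180.0, 0.0, 5.0]
wrist_force: [-0.3, -1.0, -1.3]
finger_gap: 0.0602
grasp_force: 8.0
```

drive_tool --moves '[0,0,0,0,0,0,0,0,0,0,0,0,0,0,0,0,0,0]' --hand 0.76

```text
time_s: 36.85
tcp_pos: [0.5004, -0.2988, -0.019]
tool_rot: [180.0, -0.0, 5.0]
wrist_force: [-0.3, -0.2, -0.4]
finger_gap: 0.0691
grasp_force: 0.0
```

```bash
python3 chk.py w20
```

```text
36.9 [ 0.5004 -0.2988 -0.019 ] [-0.5  0.1  0.3] 0.06966790148942477
board top z at centre 0.0199 slopes deg [-0.04 -0.04] z at +-100 0.0199 0.02
```

The board lies flat with its top at 0.020. Open a little more, rise clear and check everything.

drive_tool --moves '[0,0,0,0,0,0,0,0,-0.1,0,0,0,0,0,-0.4,0,0,0,0,0,-0.8,0,0,0,0,0,-1,0,0,0]' --hand 0.9

```text
time_s: 37.52
tcp_pos: [0.5012, -0.2992, 0.063]
tool_rot: [179.9, -0.1, 5.0]
wrist_force: [0.5, 0.3, 0.5]
finger_gap: 0.0826
grasp_force: 0.0
```

drive_tool --moves '[-0.3,0,-0.4,0,0,0,-0.6,0,-0.8,0,0,0,-1,0,-1,0,0,0,-1,0,-1,0,0,0]'

```text
time_s: 38.02
tcp_pos: [0.4189, -0.3068, 0.1422]
tool_rot: [179.9, -0.0, 4.8]
wrist_force: [0.4, 0.2, -0.7]
finger_gap: 0.0827
grasp_force: 0.0
```

```bash
python3 - <<'E'
from h import *
d=grab("wrist","w21");P=cloud(d);s=env.get_state();print(s["time_s"],s["tcp_pos"].round(3),s["wrist_force"].round(1))
th=np.radians(4.94);R=np.array([[np.cos(th),np.sin(th)],[-np.sin(th),np.cos(th)]])
q=(P[...,:2]-[.4996,-.2990])@R.T;Z=P[...,2]
sat=cv2.cvtColor(d["frame"],cv2.COLOR_BGR2HSV)[...,1]
b=(abs(q[...,1])<.05)&(abs(q[...,0])<.107)&(Z>.016)&(Z<.03)&(sat>75)
A=q[b];print("board extents",np.percentile(A,[.2,99.8],axis=0).round(4).tolist(),"n",len(A),"z",np.percentile(Z[b],[2,50,98]).round(4))
t=grab("top","end");Q=cloud(t);m=(Q[...,2]>0.155)&(Q[...,2]<0.19)&(abs(Q[...,0]-0.575)<0.08)&(abs(Q[...,1]-0.23)<0.08);print("jar",Q[m].mean(0).round(4),m.sum())
t0=load("top0");df=(np.abs(t["frame"].astype(int)-t0["frame"]).max(2)>45).astype(np.uint8)
n,_,st,_=cv2.connectedComponentsWithStats(df);print([x.tolist() for x in st[1:] if x[4]>25])
E
```

```text
38.075 [ 0.42  -0.306  0.142] [ 0.6  1.2 -0.2]
board extents [[-0.0991, -0.0302], [0.0927, 0.0285]] n 11764 z [0.0183 0.0199 0.0214]
jar [0.5698 0.2143 0.1702] 569
[[241, 171, 14, 25, 73], [224, 172, 8, 23, 43], [344, 183, 125, 177, 12453], [394, 191, 6, 14, 35], [230, 196, 11, 11, 30], [416, 306, 134, 94, 7166], [418, 359, 13, 11, 41], [399, 364, 15, 10, 72]]
```

```bash
python3 -c "
from plant import env
print(env.hand_in())"
```

```text
the job is handed in; nothing more can be done
None
```

The job is done and handed in at 38 s of the 72 s limit: the board lies flat between the ledge's lips, the jars stand stacked and upright on their stand, and the press readings never passed 15 N. At the end the arm hid the tin and plate from the top camera; nothing touched them that I could tell.

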